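# Try bar-end caps on the gauge stub and sort them

### The job

Only one of the three grey bar-end caps fits the leaning steel stub: find it by sliding caps onto the stub, never forcing one that stops, and leave it pushed fully home against the shoulder. Stand the two that do not fit upright in the steel tray, and leave everything else where it is.

Things in the scene. Friction and masses are not known exactly. Their poses are not given: they have to be found in the camera images.
- cap_a: one of three outwardly identical grey plastic bar-end caps: cylinder 48 mm across, 60 mm high, about 0.2 kg, closed on top, open below (mouth 28 mm across). Starts standing mouth-down on the table. Origin at the centre of the mouth's rim (underside), z towards the closed top. A loose liner inside may rattle by 1 mm. Whether this cap fits changes from run to run
- cap_a_top (a point): centre of cap_a's closed top, 60 mm from its origin along its z
- cap_b: one of three outwardly identical grey plastic bar-end caps: cylinder 48 mm across, 60 mm high, about 0.2 kg, closed on top, open below (mouth 28 mm across). Starts standing mouth-down on the table. Origin at the centre of the mouth's rim (underside), z towards the closed top. A loose liner inside may rattle by 1 mm. Whether this cap fits changes from run to run
- cap_b_top (a point): centre of cap_b's closed top, 60 mm from its origin along its z
- cap_c: one of three outwardly identical grey plastic bar-end caps: cylinder 48 mm across, 60 mm high, about 0.2 kg, closed on top, open below (mouth 28 mm across). Starts standing mouth-down on the table. Origin at the centre of the mouth's rim (underside), z towards the closed top. A loose liner inside may rattle by 1 mm. Whether this cap fits changes from run to run
- cap_c_top (a point): centre of cap_c's closed top, 60 mm from its origin along its z
- stub: fixed 25 mm steel bar-end stub (the gauge), leaning 25 degrees (0.436 rad) from vertical roughly towards the robot. Origin at its foot, in the centre of the upper face of its round shoulder (52 mm across), 80 mm above the table; z runs up along the stub, y is level. Its base, dark steel 150 x 120 mm, 22 mm high (50 mm under the stub), is turned up to 0.35 rad. Radial clearance in a cap is 1.5 mm
- stub_tip (a point): the stub's chamfered tip, 45 mm from its origin along its z. The fitting cap slides down until its rim meets the shoulder (cap origin at stub origin, same z axis). The other two are too narrow inside and stop hard about 24 mm down the stub, some 21 mm short of the shoulder. Friction can hold a cap part-way: it needs a push along the stub
- tray: open dark steel tray for rejects, fixed, outside 170 (x) by 240 (y) mm, 28 mm high, walls 4 mm; origin under its centre, inner floor 4 mm above it
- kettlebell: black kettlebell, 160 mm across, 210 mm high, 6 kg, standing at the left; origin under its centre; not part of the job
- stopwatch: flat black plastic stopwatch, 56 mm across, 14 mm thick, face up; origin under its centre; not part of the job
- collar_1: steel spring collar, a ring 66 mm across and 22 mm high with two levers reaching 67 mm from its axis, lying flat; origin under the ring's centre; not part of the job
- collar_2: second spring collar, same as the first; not part of the job
- carabiner: aluminium carabiner lying flat, 100 x 50 mm, 10 mm thick; origin at its middle on the table; not part of the job
- disc: small 1.25 kg steel weight plate lying flat, 140 mm across, 24 mm thick; origin under its centre; not part of the job

How it is judged:
By the outcome, as a careful person would: the job done as asked, in the order asked, and still so for the second after the job is handed in, with the robot touching nothing.
It also fails if it takes over 72 s, if anything falls off the work surface, if the arm or the gripper's body presses on something with over 40 N, if the wrist force passes 120 N, or if a joint passes its speed limit or range.

### The arm

A 6-joint arm with a two-finger parallel gripper is mounted at the origin on the work surface. World frame = base frame: x ahead of the robot, y to its left, z up, the work surface at z = 0. Lengths are in mm, angles in rad, forces in N, time in s.
With the tool pointing down it reaches from about 400 to 925 mm from the base axis. Payload 12.5 kg.
Tool frame: the origin (TCP) lies at the very end of the fingers, on their centre line; the grasp point (between the pads) lies 19 mm behind it (env.grip_point_offset is the distance from the TCP to the grasp point, in mm); z points along the fingers, y is the direction in which the jaws open and shut (so a half turn about z gives the same grasp; the last joint's range is limited). The gripper opens to 95 mm and grips with 3 to 60 N. Pads are 20 mm wide; open, the fingers measure 119 mm over their backs; the gripper's body (75 mm by 180 mm) begins 59 mm behind the grasp point.
Start: joints at [1.123, 0.491, 1.559, -0, 1.092, -0.106], TCP at [209.474, 588.87, 214.661] pointing down, gripper open.
Joint ranges: [-3.1, 3.1], [-0.84, 2.19], [0.05, 2.79], [-1.13, 4.28], [0.06, 2.93], [-2.69, 2.69]. Speed limits (rad/s): [2.22, 2.22, 2.79, 3.14, 3.14, 3.14].

### API

Orientations are given as [roll, pitch, yaw] about the fixed x, y, z axes, in that order (R = Rz(yaw) Ry(pitch) Rx(roll)).
In Python, from cell import env gives the robot as it stands.
- The arm moves only by the tool drive_tool, never from a script. Its argument "commands" is a list of rows, each an object of numbers: "dx", "dy", "dz": the shift along the world's x, y, z in mm; "yaw": the turn about the world's z in degrees. In form: [{"dx": .., "dy": .., "dz": .., "yaw": ..}, ...]. A call has 1 to 5 rows; each row shifts and turns the commanded pose from where the row before left it; what a row does not reach is not made up. A row lasts 1/12 s, in which the tool goes at most 41.7 mm and 7.16 degrees, less where a joint would pass 70% of its speed; a pose out of reach is approached as far as the arm can. A call with a gripper value outside its range is refused whole. "grip" is the opening, from 0 (shut) to 1 (fully open), set as the call begins (left out, the last holds). The fingers move at their own pace and stop on an object; the grip force is fixed at half the most. Time passes only in rows, so rows that do not move let the fingers close. It gives the time, the measured TCP pose, the force and the opening at its end, in the units of the state.
- env.state(): the state, without advancing time (a new reading comes with each control period).
- env.read_camera(name): name is "scene" or "top" or "wrist"; returns the picture (384x512x3 uint8, red, green, blue); there is no depth.
- env.calibration(name): a dict with "intrinsics" (3x3 intrinsics, pixels), "dist_coeffs" ([k1, k2, p1, p2, k3] as OpenCV has them; the pictures are not rectified), "rvec" (rotation vector, rad) and "tvec" (3), from world to camera coordinates, as OpenCV has them. Camera axes: x right, y down, z forward; pixel columns grow to the right and rows downward; lengths in mm; the calibration is good to about 2 mm. A picture is of the moment at which its call begins: read the wrist's pose just before it. calibration takes no time and is no camera call; for the wrist camera it gives the pose at the moment of the call.
- env.job_done(): hands the job in, once; it reports no verdict.
Trained networks look in the newest picture that a camera, given by its name, has taken for a name from the list of things; names that differ only in an ending like _2 or _b are one class to them, and where a whole thing is asked for, a point or a joint stands for the part that bears it (a point fixed in the world has none). Each returns a list of dicts, best first, with "conf" (0 to 1); they miss things now and then, are a little off and sometimes report something else, mostly with a low value. They report only what shows in the picture. A call takes as long as a camera call.
- env.trace(query, camera): "pixels" (384x512 bool, what is visible of it) and "pixel" ([column, row] in pixels, amid what is visible of it).
- env.place_of(query, camera): "pixel" ([column, row] in pixels: a listed point, or the origin of a listed thing).
The state is a dict: "t": time; "joints": joint angles; "qvel": joint speeds; "tau": joint torques, N m; "eef_pos": TCP position; "tcp_rot": TCP orientation; "ft_force": force on the tool from outside, world axes, zero at the start; "moment": the same for the moment, N m; "opening": opening from 0.0 (shut) to 1.0 (fully open).
Only numpy, scipy, OpenCV 4.12 (cv2) and the standard library are available. Lean on these libraries where they do the work, as an engineer would, in place of code of your own. Each camera call takes 0.05 s, during which the arm holds its last target.

## Working session

There is one attempt and no reset: what is moved stays moved. The work goes in short steps, Python scripts to look and compute and a tool call to move; the robot and the scene stay as the last step left them, time stands still between calls to the robot, and variables do not carry over. Pictures are saved under pics/ and viewed, and the job is handed in when it is done.

Besides the shell and the picture viewer there is one more tool, called after "Request:" as name(argument=value, ...) on one line, values as JSON. drive_tool: Moves the arm, as the interface text tells. Its arguments: {"type":"object","properties":{"commands":{"type":"array"},"grip":{"type":"number"}},"required":["commands"]}

```bash
ls; mkdir -p pics; cat > h.py <<'E'
import numpy as np, cv2
from cell import env
def save(n,f,s=1.5):
    im=env.read_camera(n); cv2.imwrite('pics/'+f,cv2.resize(im[:,:,::-1],None,fx=s,fy=s)); return im
def cal(n):
    c=env.calibration(n); return [np.array(c[k],float) for k in('intrinsics','dist_coeffs','rvec','tvec')]
def ray(n,px,c=None):
    K,d,r,t=c or cal(n); R=cv2.Rodrigues(r)[0]
    u=cv2.undistortPoints(np.array([[px]],float),K,d)[0,0]
    D=R.T@np.array([u[0],u[1],1]); C=-R.T@t.ravel(); return C,D/np.linalg.norm(D)
def onz(n,px,z,c=None):
    C,D=ray(n,px,c); return C+D*(z-C[2])/D[2]
def tri(rays):
    A=np.zeros((3,3));b=np.zeros(3)
    for C,D in rays:
        P=np.eye(3)-np.outer(D,D);A+=P;b+=P@C
    X=np.linalg.solve(A,b); return X,[np.linalg.norm((np.eye(3)-np.outer(D,D))@(X-C)) for C,D in rays]
def proj(n,X,c=None):
    K,d,r,t=c or cal(n); return cv2.projectPoints(np.array(X,float).reshape(-1,3),r,t,K,d)[0][:,0]
E
python3 - <<'E'
from h import *
np.set_printoptions(precision=1,suppress=True)
save('top','t0.png');save('scene','s0.png')
for q,z in [('cap_a',0),('cap_a_top',60),('stub',80),('stub_tip',80+45*np.cos(.436)),('tray',0),('kettlebell',0),('stopwatch',0),('collar_1',0),('carabiner',0),('disc',0)]:
  for cam in ('top','scene'):
    for r in env.place_of(q,cam)[:4]:
        print(q,cam,round(r['conf'],2),np.array(r['pixel']),onz(cam,r['pixel'],z))
print(env.state())
E
```

```text
pics
cap_a top 0.78 [193.8 171.7] [602.6 236.5   0. ]
cap_a top 0.61 [339.9 155.1] [ 652.7 -228.     0. ]
cap_a top 0.56 [188.3 212. ] [474.8 251.    0. ]
cap_a scene 0.75 [313.8 226.5] [478.1 251.5   0. ]
cap_a scene 0.65 [198.  154.2] [ 624.  -239.5    0. ]
cap_a scene 0.64 [282.3 242.5] [601.6 232.    0. ]
cap_a scene 0.29 [305.7 184.4] [390.5 106.4   0. ]
cap_a_top scene 0.63 [192.2 150.2] [ 649.2 -229.    60. ]
stub top 0.7 [263.1 184. ] [545.6  20.   80. ]
stub top 0.43 [132.1 192.4] [524.1 403.6  80. ]
stub scene 0.46 [259.8 182.3] [546.4  36.4  80. ]
stub_tip top 0.54 [262.4 193. ] [511.9  23.2 120.8]
stub_tip top 0.26 [111.8 164.7] [597.9 453.3 120.8]
stub_tip scene 0.61 [263.6 173.3] [529.9  35.6 120.8]
stub_tip scene 0.61 [283.  234.5] [621.4 251.  120.8]
tray top 0.8 [363.8 220.6] [ 443.1 -291.6    0. ]
tray top 0.72 [258.  183.9] [561.5  34.2   0. ]
tray top 0.41 [188.2 215.1] [465.2 251.1   0. ]
tray scene 0.67 [229.3 120.3] [ 437.  -297.8    0. ]
kettlebell top 0.68 [111.8 162. ] [636.5 497.1   0. ]
kettlebell scene 0.84 [328.  307.9] [629.2 493.1   0. ]
stopwatch top 
[... 332 characters left out ...]
36.6] [586.2 216.3   0. ]
collar_1 scene 0.33 [314.2 216.1] [450.7 222.    0. ]
carabiner top 0.81 [236.4 239.9] [387.7 102.1   0. ]
carabiner scene 0.71 [307.5 183.9] [384.  108.7   0. ]
carabiner scene 0.56 [193.6 149.7] [ 625.6 -266.6    0. ]
disc top 0.79 [397.5 150.9] [ 665.  -413.1    0. ]
disc scene 0.87 [164.2 129.6] [ 662.7 -414.2    0. ]
{'t': 1.1, 'joints': array([ 1.1,  0.5,  1.6, -0. ,  1.1, -0.1]), 'qvel': array([ 0., -0., -0.,  0., -0., -0.]), 'tau': array([  0. , -61.2, -25.8,   0.1,   0. ,  -0. ]), 'eef_pos': array([209.5, 588.9, 214.7]), 'tcp_rot': array([3.1, 0. , 2.8]), 'ft_force': array([ 0.2, -0. ,  0.6]), 'moment': array([-0.,  0.,  0.]), 'opening': 1.0021532451461754}
```

View pics/t0.png

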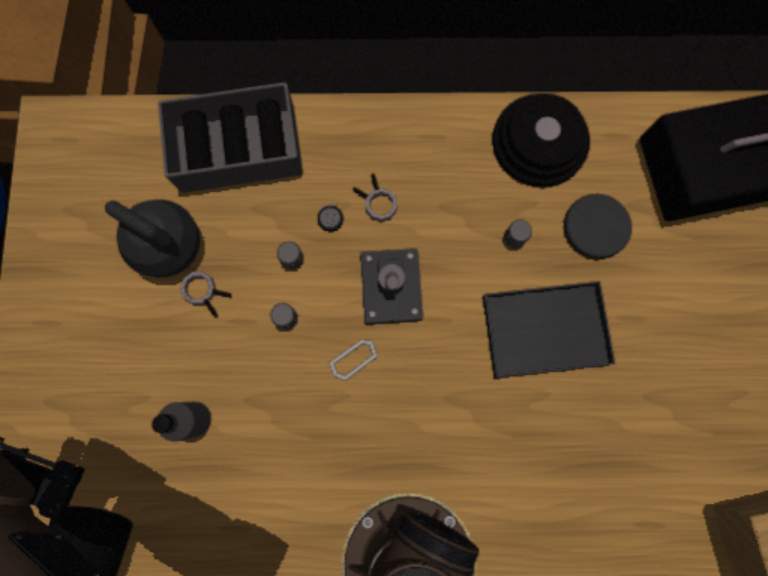

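View pics/s0.png

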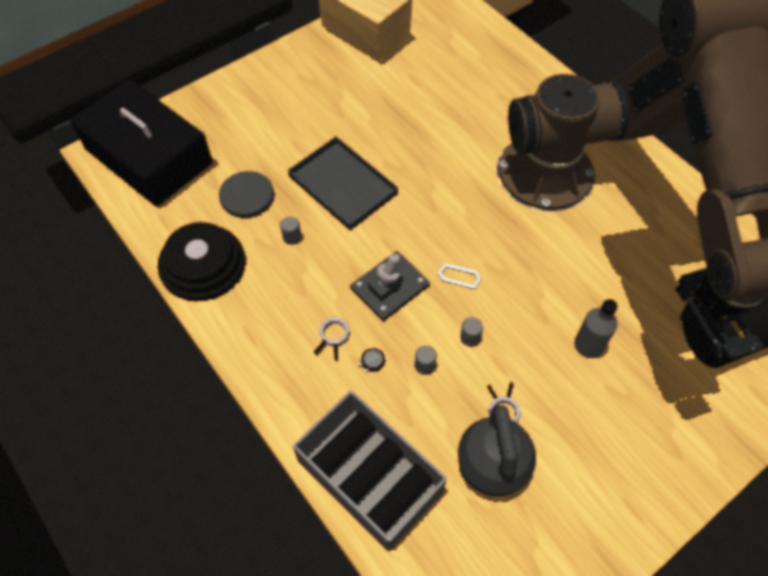

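Request:
drive_tool(commands=[{"dz": 40},{"dz": 40},{"dz": 40},{"dz": 40},{"dx": 10,"dy": -38,"dz": 10}])

```text
invalid input
```

Request:
drive_tool(commands=[{"dx": 22,"dy": -33},{"dx": 22,"dy": -33},{"dx": 22,"dy": -33},{"dx": 22,"dy": -33},{"dx": 22,"dy": -33}])

```text
invalid input
```

Request:
drive_tool(commands=[{"dx": 22,"dy": -33},{"dx": 22,"dy": -33},{"dx": 22,"dy": -33},{"dx": 22,"dy": -33},{"dx": 22,"dy": -33}])

```text
invalid input
```

```bash
python3 - <<'E'
from h import *
np.set_printoptions(precision=2,suppress=True)
s=env.state();print(s['t'],s['eef_pos'],s['tcp_rot'],s['joints'])
save('wrist','w0.png')
c=cal('wrist');R=cv2.Rodrigues(c[2])[0];print('cam',-R.T@c[3].ravel(),'fwd',R[2])
for q,z in [('cap_a',0),('cap_a_top',60),('stub',80),('stub_tip',120.8),('stopwatch',0),('carabiner',0)]:
    for r in env.place_of(q,'wrist')[:4]:
        print(q,round(r['conf'],2),np.array(r['pixel']),onz('wrist',r['pixel'],z))
E
```

```text
1.1 [209.49 588.87 214.67] [3.14 0.   2.8 ] [ 1.12  0.49  1.56 -0.    1.09 -0.11]
cam [131.29 617.37 384.45] fwd [ 0.28 -0.1  -0.96]
```

Request:
drive_tool(commands=[{"dx": 0,"dy": 0,"dz": 40,"yaw": 0},{"dx": 0,"dy": 0,"dz": 40,"yaw": 0},{"dx": 0,"dy": 0,"dz": 40,"yaw": 0},{"dx": 0,"dy": 0,"dz": 40,"yaw": 0},{"dx": 10,"dy": -38,"dz": 10,"yaw": 0}])

```text
t: 1.87
eef_pos: [219.4, 555.2, 390.6]
tcp_rot: [3.131, 0.001, 2.802]
ft_force: [1.3, 0.7, 1.2]
opening: 0.999
```

Request:
drive_tool(commands=[{"dx": 22,"dy": -33,"dz": 0,"yaw": 0},{"dx": 22,"dy": -33,"dz": 0,"yaw": 0},{"dx": 22,"dy": -33,"dz": 0,"yaw": 0},{"dx": 22,"dy": -33,"dz": 0,"yaw": 0},{"dx": 22,"dy": -33,"dz": 0,"yaw": 0}])

```text
t: 2.28
eef_pos: [330.0, 384.2, 384.9]
tcp_rot: [3.141, 0.0, 2.8]
ft_force: [0.9, 0.4, -1.3]
opening: 1.002
```

Request:
drive_tool(commands=[{"dx": 22,"dy": -33,"dz": 0,"yaw": 0},{"dx": 22,"dy": -33,"dz": 0,"yaw": 0},{"dx": 22,"dy": -33,"dz": 0,"yaw": 0},{"dx": 22,"dy": -33,"dz": 0,"yaw": 0},{"dx": 22,"dy": -33,"dz": 0,"yaw": 0}])

```text
t: 2.7
eef_pos: [440.1, 219.0, 385.0]
tcp_rot: [3.141, 0.001, 2.8]
ft_force: [1.2, 0.0, -0.1]
opening: 0.997
```

```bash
cat > look.py <<'E'
from h import *
import sys
np.set_printoptions(precision=2,suppress=True)
s=env.state();print(s['t'],s['eef_pos'],s['tcp_rot'],s['joints'])
save('wrist',sys.argv[1])
c=cal('wrist');R=cv2.Rodrigues(c[2])[0];print('cam',-R.T@c[3].ravel(),'fwd',R[2])
for q,z in [('cap_a',0),('cap_a_top',60),('stub',80),('stub_tip',120.8)]:
    for r in env.place_of(q,'wrist')[:4]:
        print(q,round(r['conf'],2),np.array(r['pixel']),onz('wrist',r['pixel'],z))
E
python3 look.py w1.png
```

```text
2.7 [440.1  219.03 384.96] [3.14 0.   2.8 ] [ 0.33  0.16  1.6   0.    1.38 -0.9 ]
cam [365.01 243.72 554.21] fwd [ 0.28 -0.1  -0.96]
cap_a 0.92 [288.3 213.7] [602.81 231.59   0.  ]
cap_a 0.67 [272.3 158.2] [473.95 238.79   0.  ]
stub 0.59 [183.9 236.5] [543.08  32.    80.  ]
stub_tip 0.56 [226.6 279.3] [635.71  90.11 120.8 ]
```

View pics/w1.png

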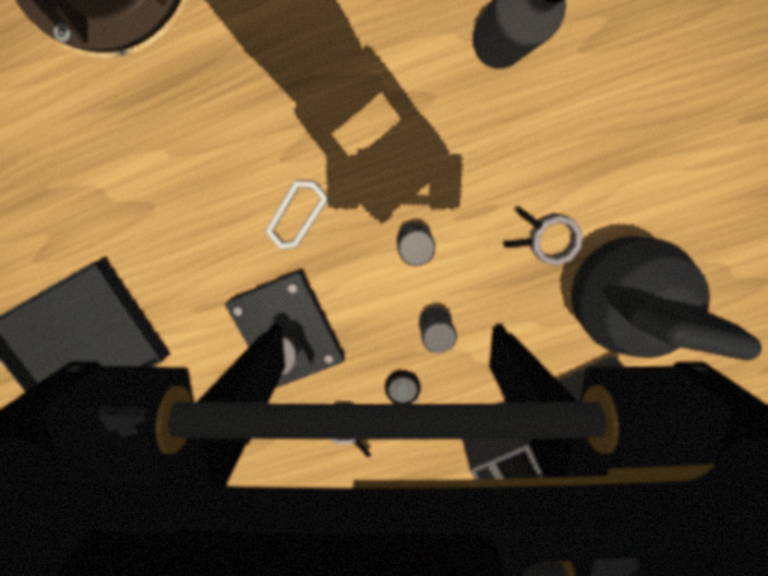

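```bash
python3 - <<'E'
from h import *
np.set_printoptions(precision=3,suppress=True)
B=[onz('top',(p[0]/1.5,p[1]/1.5),22) for p in [(370,258),(410,256),(372,314),(414,312)]]
print(np.array(B)); 
for i,j in [(2,0),(3,1)]: d=B[i]-B[j]; print(np.arctan2(d[1],d[0])-np.pi)
for i,j in [(0,1),(2,3)]: d=B[i]-B[j]; print(np.arctan2(d[0],d[1]))
W=[onz('wrist',(p[0]/1.5,p[1]/1.5),22) for p in [(329,358),(238,311),(292,288)]]
print(np.array(W)); d=W[1]-W[2]; print(np.arctan2(d[0],d[1]))
d=W[2]-W[0]; print(np.arctan2(d[1],d[0]))
E
```

```text
[[595.211  69.157  22.   ]
 [598.718 -13.697  22.   ]
 [478.586  65.705  22.   ]
 [481.89  -19.746  22.   ]]
-6.253590630560754
-6.231457522485115
-0.04230013191397788
-0.03864110637134209
[[595.888  77.674  22.   ]
 [484.95  -15.836  22.   ]
 [479.539  69.969  22.   ]]
3.078617563134279
-3.075473749685642
```

Request:
drive_tool(commands=[{"dx": 12,"dy": -39,"dz": 0,"yaw": 5},{"dx": 12,"dy": -39,"dz": 0,"yaw": 5},{"dx": 12,"dy": -39,"dz": 0,"yaw": 5},{"dx": 12,"dy": -39,"dz": 0,"yaw": 5},{"dx": 12,"dy": -39,"dz": 0,"yaw": 2}])

```text
t: 3.37
eef_pos: [499.4, 25.7, 385.0]
tcp_rot: [3.141, 0.001, -3.092]
ft_force: [1.1, 0.4, -0.7]
opening: 1.0
```

```bash
python3 look.py w2.png
```

```text
3.3667 [499.39  25.73 384.97] [ 3.14  0.   -3.09] [-0.08  0.17  1.59  0.    1.38 -1.7 ]
cam [418.31  17.29 554.2 ] fwd [ 0.29  0.01 -0.96]
cap_a 0.91 [135.8 206.4] [ 640.8  -239.22    0.  ]
cap_a 0.71 [362.9 142. ] [480.61 239.11   0.  ]
cap_a 0.62 [347.8 200.5] [608.36 224.98   0.  ]
stub 0.67 [257.7 181.7] [550.18  29.84  80.  ]
stub_tip 0.72 [258.7 175.2] [527.41  31.27 120.8 ]
stub_tip 0.61 [461.2 215.7] [586.49 397.17 120.8 ]
```

View pics/w2.png

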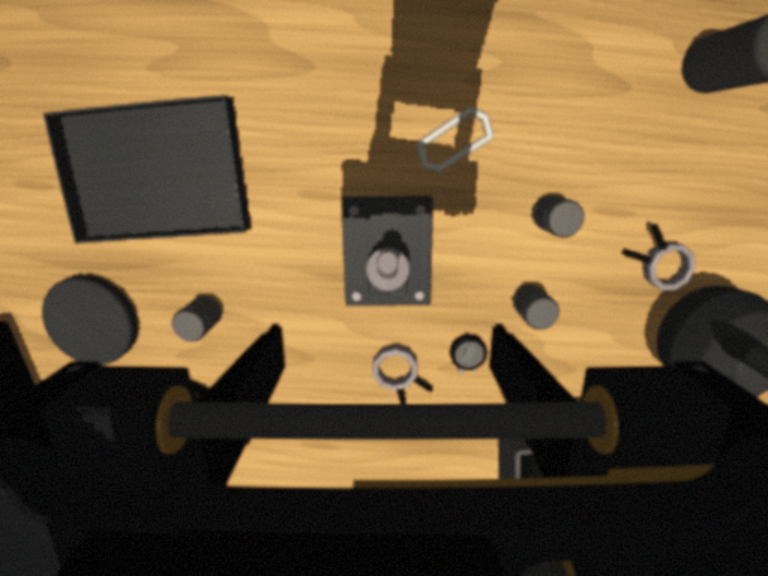

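```bash
cat > m.py <<'E'
from h import *
np.set_printoptions(precision=3,suppress=True)
B=np.array([onz('wrist',(p[0]/1.5,p[1]/1.5),22) for p in [(353,211),(420,211),(356,296),(420,295)]])
print(B,B.mean(0))
for i,j in [(2,0),(3,1)]: d=B[i]-B[j]; print(np.arctan2(d[1],d[0]))
for i,j in [(0,1),(2,3)]: d=B[j]-B[i]; print(np.arctan2(-d[0],d[1]))
im=env.read_camera('wrist')
cv2.imwrite('pics/stub.png',cv2.resize(im[120:215,200:315,::-1],None,fx=6,fy=6,interpolation=cv2.INTER_CUBIC))
# tri from wrist/top/scene
for q in ('stub','stub_tip'):
    rs=[]
    for cam in ('wrist','top','scene'):
        if cam!='wrist': env.read_camera(cam)
        r=env.place_of(q,cam)
        if r: print(q,cam,r[0]['conf'],r[0]['pixel']); rs.append(ray(cam,r[0]['pixel']))
    print(tri(rs))
env.read_camera('wrist')
c=cal('wrist')
for r in env.trace('cap_a','wrist')[:4]:
    ys,xs=np.nonzero(r['pixels']); print('cap',r['conf'],r['pixel'],len(xs),xs.min(),xs.max(),ys.min(),ys.max())
E
python3 m.py
```

```text
[[485.185 -15.567  22.   ]
 [481.593  71.441  22.   ]
 [601.79   -9.322  22.   ]
 [596.723  78.934  22.   ]] [541.323  31.372  22.   ]
0.0534991048082425
0.06499694267511881
0.04125391105866307
0.057345266371809124
stub top 0.64 [194.7, 170.0]
stub scene 0.62 [257.2, 181.2]
(array([584.896, 157.218, 270.118]), [np.float64(53.2042663109722), np.float64(53.20426631097212)])
stub_tip wrist 0.97 [255.2, 176.2]
stub_tip top 0.35 [262.2, 191.1]
stub_tip scene 0.72 [260.6, 172.9]
(array([528.153,  23.055, 105.551]), [np.float64(5.635435906530828), np.float64(8.038313656510889), np.float64(3.687576379785215)])
cap 0.96 [370.7, 140.5] 728 355 388 129 156
cap 0.81 [355.1, 201.4] 647 343 373 188 218
cap 0.73 [131.8, 212.4] 654 115 147 199 227
cap 0.24 [439.9, 167.9] 769 417 463 149 191
```

View pics/stub.png

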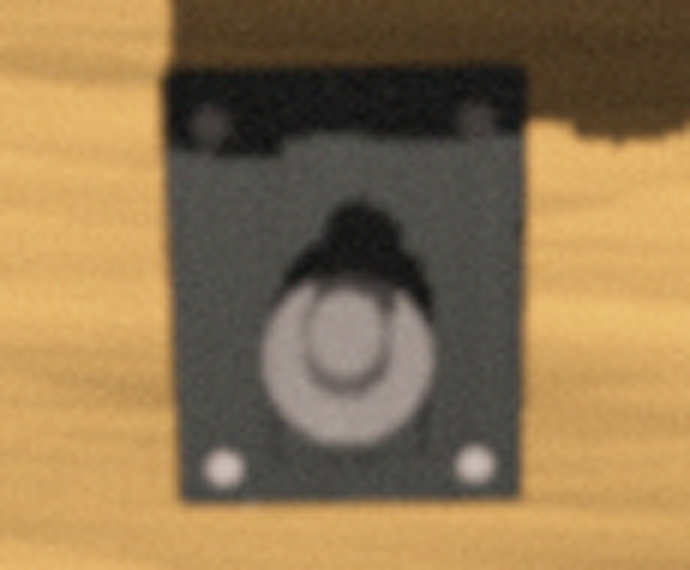

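```bash
cat > m2.py <<'E'
from h import *
np.set_printoptions(precision=2,suppress=True)
print('O',onz('wrist',(258.1,179.2),80),'tip',onz('wrist',(257.5,175.6),120.8))
O=onz('wrist',(258.1,179.2),80)
for psi in (0,.054,.1): print(proj('wrist',O+45*np.array([-np.sin(.436)*np.cos(psi),-np.sin(.436)*np.sin(psi),np.cos(.436)])))
# caps: fit by silhouette hull
import itertools
from scipy.optimize import minimize
a=np.linspace(0,2*np.pi,40,endpoint=False)
c=cal('wrist')
for px in [(370,140),(355,201),(131,212)]:
    best=min(env.trace('cap_a','wrist'),key=lambda r:np.hypot(r['pixel'][0]-px[0],r['pixel'][1]-px[1]))
    M=best['pixels']
    x0=onz('wrist',best['pixel'],40)[:2]
    def cost(p):
        P=np.vstack([np.c_[p[0]+24*np.cos(a),p[1]+24*np.sin(a),np.full(40,z)] for z in (0.,60.)])
        h=cv2.convexHull((proj('wrist',P,c)*16).astype(np.int32))
        I=np.zeros(M.shape,np.uint8);cv2.fillConvexPoly(I,h,1,shift=4);I=I>0
        return 1-(I&M).sum()/(I|M).sum()
    bx=min(((cost((x0[0]+i,x0[1]+j)),x0[0]+i,x0[1]+j) for i in range(-24,25,2) for j in range(-24,25,2)))
    bx=min(((cost((bx[1]+i,bx[2]+j)),bx[1]+i,bx[2]+j) for i in np.arange(-2,2.1,.5) for j in np.arange(-2,2.1,.5)))
    print(px,bx)
# tray corners outer top z=28
T=np.array([onz('wrist',(p[0]/1.5,p[1]/1.5),28) for p in [(45,114),(231,97),(250,229),(77,242)]]);print(T,T.mean(0))
E
python3 m2.py
```

```text
O [545.68  29.77  80.  ] tip [528.48  27.95 120.8 ]
[[258.65 174.58]]
[[258.03 174.57]]
[[257.5  174.59]]
(370, 140) (np.float64(0.14049586776859502), np.float64(476.48805684601655), np.float64(242.70073970138708))
(355, 201) (np.float64(0.15535248041775462), np.float64(601.5796549652225), np.float64(237.7572459938475))
(131, 212) (np.float64(0.17632241813602012), np.float64(641.7617607551199), np.float64(-230.69127303380387))
[[ 374.14 -409.27   28.  ]
 [ 352.36 -166.86   28.  ]
 [ 513.07 -151.04   28.  ]
 [ 538.5  -392.13   28.  ]] [ 444.52 -279.83   28.  ]
```

Request:
drive_tool(commands=[{"dx": -8,"dy": 36,"dz": -18,"yaw": 0},{"dx": -8,"dy": 36,"dz": -18,"yaw": 0},{"dx": -8,"dy": 36,"dz": -18,"yaw": 0},{"dx": -8,"dy": 36,"dz": -18,"yaw": 0},{"dx": -8,"dy": 36,"dz": -18,"yaw": 0}])

```text
t: 4.83
eef_pos: [458.8, 207.3, 294.0]
tcp_rot: [3.141, 0.001, -3.1]
ft_force: [1.0, 0.9, -0.6]
opening: 1.0
```

Request:
drive_tool(commands=[{"dx": 0,"dy": 37,"dz": -15,"yaw": 0},{"dx": 0,"dy": 0,"dz": -35,"yaw": 0},{"dx": 0,"dy": 0,"dz": -35,"yaw": 0},{"dx": 0,"dy": 0,"dz": -30,"yaw": 0},{"dx": 0,"dy": 0,"dz": 0,"yaw": 0}])

```text
t: 5.25
eef_pos: [457.3, 242.3, 175.0]
tcp_rot: [-3.139, -0.008, -3.099]
ft_force: [0.2, 0.2, -0.6]
opening: 1.003
```

```bash
python3 look.py w3.png
```

```text
5.25 [457.3  242.26 175.  ] [-3.14 -0.01 -3.1 ] [ 0.36  0.39  1.86  0.    0.9  -1.25]
cam [376.43 239.94 348.12] fwd [ 0.29  0.01 -0.96]
cap_a 0.88 [248.5 264.9] [603.57 236.08   0.  ]
cap_a 0.65 [257.2 184.9] [479.65 243.99   0.  ]
stub 0.61 [ 69.9 257.4] [555.32  26.99  80.  ]
stub 0.41 [260.1 201.3] [475.82 247.24  80.  ]
```

View pics/w3.png

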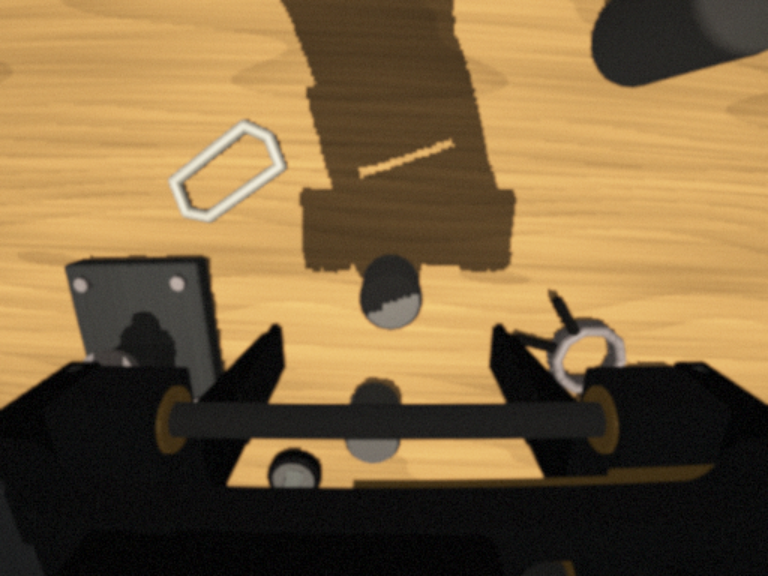

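```bash
python3 - <<'E'
from h import *
np.set_printoptions(precision=2,suppress=True)
c=cal('wrist')
print(onz('wrist',(391.5/1.5,329/1.5),60,c),onz('wrist',(391.5/1.5,255/1.5),0,c))
a=np.linspace(0,2*np.pi,60)
for x in (470,474,478,482):
  P=[proj('wrist',np.c_[x+24*np.cos(a),244+24*np.sin(a),np.full(60,z)],c)*1.5 for z in (0,60)]
  print(x,P[0][:,1].min(),P[1][:,1].max(),P[1][:,0].min(),P[1][:,0].max())
E
```

```text
[505.47 249.8   60.  ] [460.92 248.68   0.  ]
470 238.15235687728608 314.9994129801875 353.8861150102582 417.8445015181074
474 242.64772698305546 319.8238998388738 353.7967430468331 417.50738935899665
478 247.11500704806014 324.61024325605 353.70864986215577 417.17233342536105
482 251.5542713930398 329.3586625630554 353.62181867247443 416.83933382675036
```

Request:
drive_tool(commands=[{"dx": 13,"dy": 4,"dz": -35,"yaw": 0},{"dx": 13,"dy": 3,"dz": -35,"yaw": 0},{"dx": 0,"dy": 0,"dz": -34,"yaw": 0},{"dx": 0,"dy": 0,"dz": -30,"yaw": 0},{"dx": 0,"dy": 0,"dz": -20,"yaw": 0}])

```text
t: 5.92
eef_pos: [485.9, 249.8, 24.6]
tcp_rot: [3.141, 0.0, -3.1]
ft_force: [0.1, 0.3, 0.5]
opening: 1.001
```

Request:
drive_tool(commands=[{"dx": 0,"dy": 0,"dz": 0,"yaw": 0},{"dx": 0,"dy": 0,"dz": 0,"yaw": 0},{"dx": 0,"dy": 0,"dz": 0,"yaw": 0},{"dx": 0,"dy": 0,"dz": 0,"yaw": 0}], grip=0.4)

```text
t: 6.25
eef_pos: [486.5, 250.2, 27.7]
tcp_rot: [3.14, 0.003, -3.099]
ft_force: [0.9, 0.9, -0.1]
opening: 0.78
```

```bash
python3 look.py w4.png; python3 -c "
from h import *
print(env.state()['opening'],env.state()['ft_force'])
save('scene','s4.png');save('top','t4.png')"
```

```text
6.25 [486.54 250.25  27.74] [ 3.14  0.   -3.1 ] [ 0.35  0.64  1.92  0.    0.58 -1.26]
cam [402.96 247.11 197.09] fwd [ 0.3   0.01 -0.95]
cap_a 0.92 [251.  200.3] [474.   245.32   0.  ]
cap_a 0.5 [236.3 329.1] [600.81 235.94   0.  ]
0.5672248618069743 [ 0.46881828 -1.75256546  0.86560152]
```

View pics/w4.png

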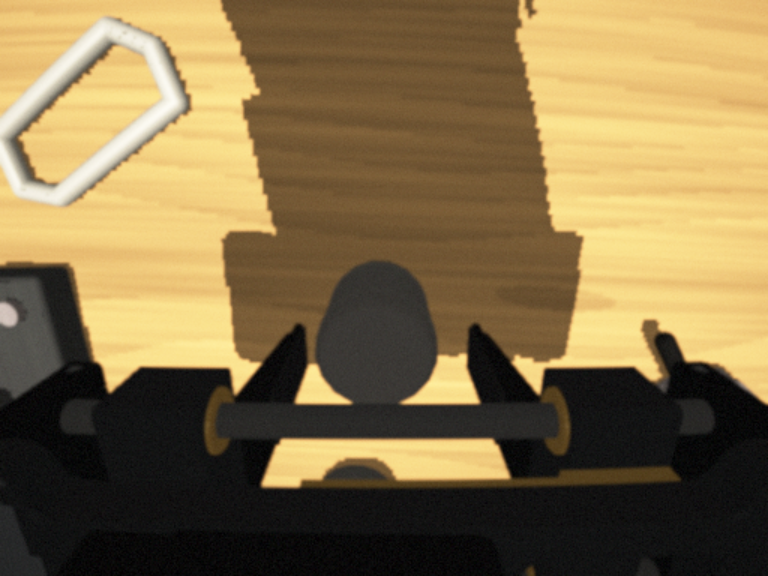

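```bash
python3 - <<'E'
from h import *
np.set_printoptions(precision=2,suppress=True)
s=env.state();print(s['eef_pos'],s['tcp_rot'],s['opening'],s['qvel'])
save('wrist','w5.png')
c=cal('wrist')
a=np.linspace(0,2*np.pi,60)
for x in (470,474,478,482,486):
  P=[proj('wrist',np.c_[x+24*np.cos(a),246+24*np.sin(a),np.full(60,z)],c)*1.5 for z in (0,60)]
  print(x,P[0][:,1].min(),P[1][:,1].max(),P[1][:,0].min(),P[1][:,0].max())
E
```

```text
[485.66 249.92  26.15] [ 3.14  0.   -3.1 ] 0.5092112905280949 [ 0.    0.   -0.    0.01 -0.01 -0.  ]
470 248.61496389278238 404.0591692900289 310.1795487646418 440.65915030811436
474 256.54776406756025 412.85512502398086 310.3710303568787 439.7700530742394
478 264.39151803155914 421.49906185840655 310.56450293802743 438.89194132090597
482 272.14671199683113 429.9933921423178 310.7597762836132 438.024794450482
486 279.81386803978023 438.340525721533 310.9566712796529 437.16858031254367
```

View pics/w5.png

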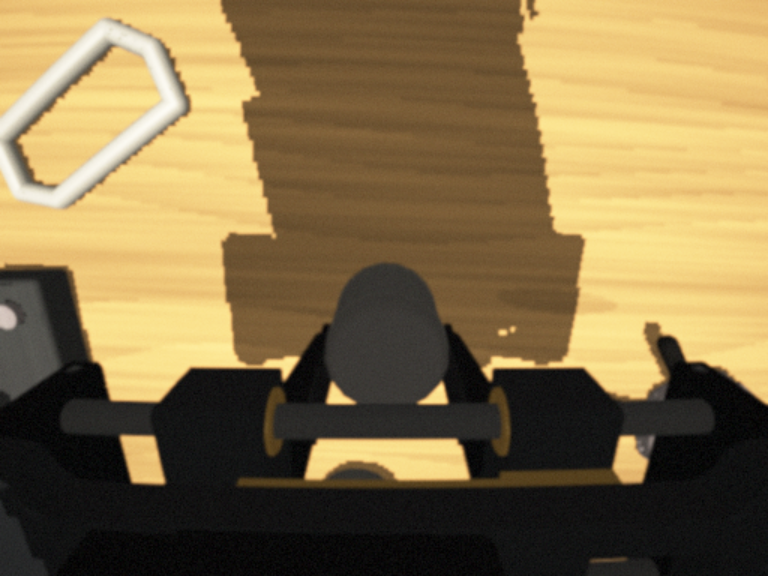

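```bash
python3 - <<'E'
from h import *
np.set_printoptions(precision=2,suppress=True)
s=env.state();print(s['eef_pos'],s['opening'],s['ft_force'])
c=cal('wrist');p=s['eef_pos']
print(proj('wrist',[p,p+[-10,24,0],p+[-10,-24,0],p+[-10,29,0],p+[-10,-29,0],p+[10,24,0]],c)*1.5)
print([onz('wrist',(x/1.5,325/1.5),p[2],c) for x in (328,447)])
save('scene','s5.png')
for r in env.place_of('cap_a','scene'): print(r['conf'],r['pixel'],onz('scene',r['pixel'],0))
for r in env.place_of('cap_a_top','scene'): print(r['conf'],r['pixel'],onz('scene',r['pixel'],60))
E
```

```text
[485.7  250.02  26.1 ] 0.5095391440992807 [-0.84  1.2   4.63]
[[384.86 346.11]
 [438.77 327.93]
 [332.52 324.  ]
 [449.76 328.31]
 [321.44 323.57]
 [435.32 367.28]]
[array([476.27, 223.98,  26.1 ]), array([474.13, 277.62,  26.1 ])]
0.75 [195.0, 155.4] [ 635.96 -241.83    0.  ]
0.52 [282.1, 241.6] [600.   229.01   0.  ]
0.46 [283.1, 235.6] [583.27 213.83   0.  ]
0.45 [314.8, 225.8] [473.65 251.58   0.  ]
0.62 [194.8, 150.2] [ 641.77 -223.26   60.  ]
```

Request:
drive_tool(commands=[{"dx": 0,"dy": 0,"dz": 0,"yaw": 0},{"dx": 0,"dy": 0,"dz": 0,"yaw": 0},{"dx": -9,"dy": 0,"dz": -5,"yaw": 0},{"dx": 0,"dy": 0,"dz": 0,"yaw": 0}], grip=0.75)

```text
t: 7.13
eef_pos: [474.4, 249.5, 19.7]
tcp_rot: [-3.141, -0.003, -3.099]
ft_force: [-0.7, -0.9, 0.1]
opening: 0.718
```

Request:
drive_tool(commands=[{"dx": 0,"dy": 0,"dz": 0,"yaw": 0},{"dx": 0,"dy": 0,"dz": 0,"yaw": 0},{"dx": 0,"dy": 0,"dz": 0,"yaw": 0},{"dx": 0,"dy": 0,"dz": 0,"yaw": 0},{"dx": 0,"dy": 0,"dz": 0,"yaw": 0}], grip=0.3)

```text
t: 7.55
eef_pos: [476.6, 249.9, 20.7]
tcp_rot: [3.141, 0.0, -3.1]
ft_force: [0.5, 0.4, 0.1]
opening: 0.512
```

```bash
python3 - <<'E'
from h import *
np.set_printoptions(precision=2,suppress=True)
s=env.state();print(s['eef_pos'],s['tcp_rot'],s['opening'],s['ft_force'])
save('wrist','w6.png')
E
```

```text
[476.63 249.89  20.73] [ 3.14  0.   -3.1 ] 0.5116992141956954 [0.5  0.41 0.13]
```

View pics/w6.png

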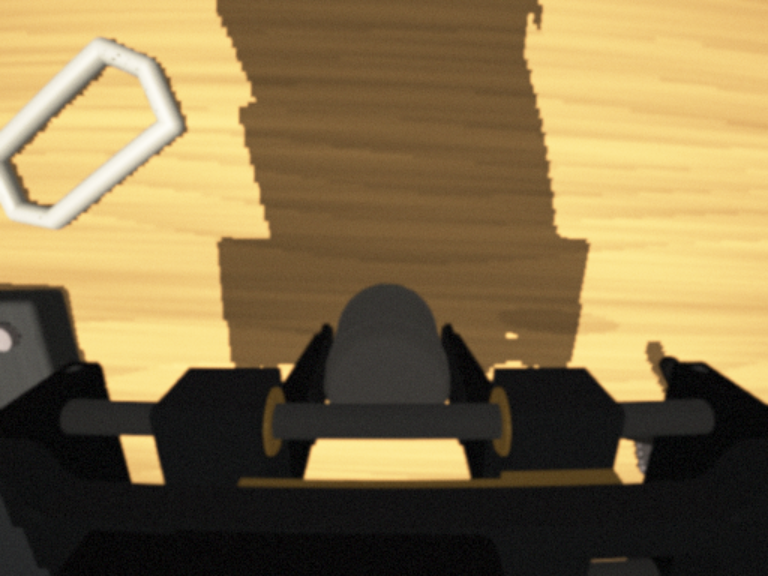

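Request:
drive_tool(commands=[{"dx": 0,"dy": 0,"dz": 20,"yaw": 0},{"dx": 0,"dy": 0,"dz": 38,"yaw": 0},{"dx": 0,"dy": 0,"dz": 40,"yaw": 0},{"dx": 6,"dy": -20,"dz": 35,"yaw": 0},{"dx": 6,"dy": -25,"dz": 30,"yaw": 0}])

```text
t: 8.02
eef_pos: [488.4, 205.3, 186.1]
tcp_rot: [3.141, 0.001, -3.097]
ft_force: [1.2, 0.7, -1.6]
opening: 0.517
```

Request:
drive_tool(commands=[{"dx": 6,"dy": -30,"dz": 25,"yaw": 0},{"dx": 6,"dy": -36,"dz": 12,"yaw": 0},{"dx": 6,"dy": -37,"dz": 10,"yaw": 0},{"dx": 6,"dy": -37,"dz": 0,"yaw": 0},{"dx": 6,"dy": -37,"dz": 0,"yaw": 0}])

```text
t: 8.43
eef_pos: [518.5, 26.2, 231.4]
tcp_rot: [-3.142, 0.001, -3.099]
ft_force: [2.3, -0.6, -2.0]
opening: 0.508
```

Request:
drive_tool(commands=[{"dx": 0,"dy": 0,"dz": 0,"yaw": 0},{"dx": 0,"dy": 0,"dz": 0,"yaw": 0}])

```text
t: 8.6
eef_pos: [518.4, 26.2, 230.5]
tcp_rot: [3.141, -0.0, -3.103]
ft_force: [-0.4, 0.6, -1.2]
opening: 0.516
```

```bash
python3 - <<'E'
from h import *
np.set_printoptions(precision=2,suppress=True)
s=env.state();print(s['eef_pos'],s['tcp_rot'],s['opening'],s['ft_force'])
im=save('wrist','w7.png')
import pickle;pickle.dump(cal('wrist'),open('w7.pkl','wb'))
cv2.imwrite('pics/w7c.png',cv2.resize(im[120:260,180:340,::-1],None,fx=4.5,fy=4.5,interpolation=cv2.INTER_CUBIC))
for q,z in [('stub',80),('stub_tip',120.8)]:
    for r in env.place_of(q,'wrist')[:4]:
        print(q,round(r['conf'],2),np.array(r['pixel']),onz('wrist',r['pixel'],z))
E
```

```text
[518.44  26.19 230.48] [ 3.14 -0.   -3.1 ] 0.5156604928004273 [-0.44  0.65 -1.24]
```

View pics/w7c.png

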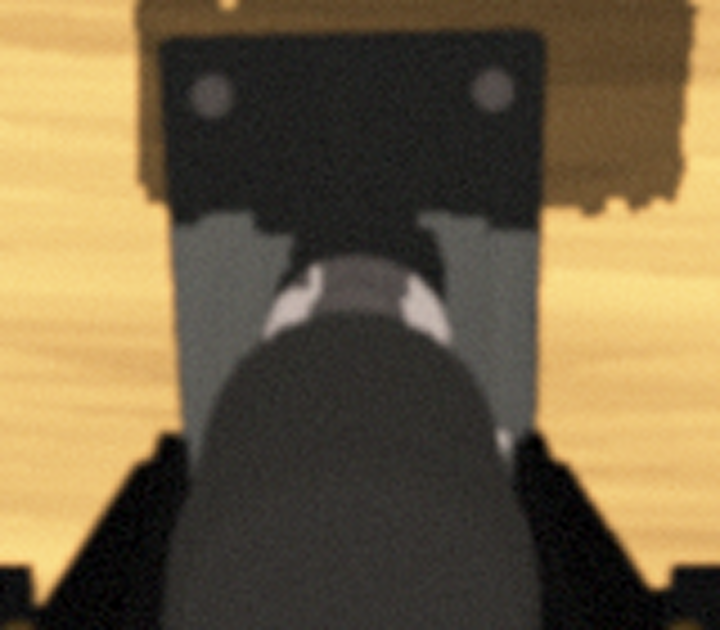

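```bash
python3 - <<'E'
from h import *
import pickle
np.set_printoptions(precision=2,suppress=True)
c=pickle.load(open('w7.pkl','rb'))
P=lambda u,v:(180+u/4.5,120+v/4.5)
a,b=onz('wrist',P(212,96),22,c),onz('wrist',P(493,90),22,c);print(a,b,(a+b)/2, 'yaw',np.arctan2(-(b-a)[0],(b-a)[1]))
l,r=onz('wrist',P(178,340),22,c),onz('wrist',P(538,340),22,c);print('edges',l,r,(l+r)/2)
l,r=onz('wrist',P(264,338),72,c),onz('wrist',P(453,340),72,c);print('disc chord',l,r,(l+r)/2)
# expected near rim of shoulder projection
a=np.linspace(0,2*np.pi,200);ps=.05
for O in ([546,29,80],[543,29,80]):
  u=np.array([-np.cos(.436)*np.cos(ps),-np.cos(.436)*np.sin(ps),-np.sin(.436)]);v=np.array([-np.sin(ps),np.cos(ps),0])
  X=np.array(O)+26*(np.outer(np.cos(a),u)+np.outer(np.sin(a),v))
  p=(proj('wrist',X,c)-[180,120])*4.5; print(O,p[:,1].min(),p[p[:,1].argmin(),0])
# cap outline: near mouth edge
t=np.array([518.4,26.2,230.5])
for dx in(-3,0,3):
  m=t+[dx,0,-21]; X=m+24*np.c_[np.cos(a),np.sin(a),0*a]; p=(proj('wrist',X,c)-[180,120])*4.5; print('cap',dx,p[:,1].min(),p[p[:,1].argmin(),0])
E
```

```text
[485.47 -15.14  22.  ] [480.26  71.24  22.  ] [482.87  28.05  22.  ] yaw 0.06024196784065782
edges [565.22 -25.69  22.  ] [560.69  91.86  22.  ] [562.96  33.09  22.  ]
disc chord [546.52   5.33  72.  ] [545.06  58.84  72.  ] [545.79  32.08  72.  ]
[546, 29, 80] 256.0862102479024 346.6763678391959
[543, 29, 80] 245.69364403616294 347.08981369831804
cap -3 290.6640921099914 336.6935306765416
cap 0 308.2839471630099 336.0307053213511
cap 3 325.74916171733594 335.3740171310318
```

Request:
drive_tool(commands=[{"dx": 5,"dy": 1,"dz": -25,"yaw": 0},{"dx": 4,"dy": 0.5,"dz": -25,"yaw": 0},{"dx": 0,"dy": 0,"dz": -18,"yaw": 0},{"dx": 0,"dy": 0,"dz": -10,"yaw": 0},{"dx": 0,"dy": 0,"dz": 0,"yaw": 0}])

```text
t: 9.17
eef_pos: [526.5, 30.5, 150.9]
tcp_rot: [3.141, -0.004, -3.098]
ft_force: [-0.3, 0.0, -1.6]
opening: 0.512
```

```bash
python3 - <<'E'
from h import *
np.set_printoptions(precision=2,suppress=True)
s=env.state();print(s['eef_pos'],s['tcp_rot'],s['opening'],s['ft_force'],s['moment'])
im=save('scene','s8.png')
for r in env.place_of('stub_tip','scene')[:1]: x,y=map(int,r['pixel'])
x,y=262,175
cv2.imwrite('pics/s8c.png',cv2.resize(im[120:220,195:325,::-1],None,fx=6,fy=6,interpolation=cv2.INTER_CUBIC))
E
```

```text
[526.49  30.47 150.87] [ 3.14 -0.   -3.1 ] 0.5117652867672884 [-0.32  0.02 -1.59] [ 0.03 -0.02 -0.01]
```

View pics/s8c.png

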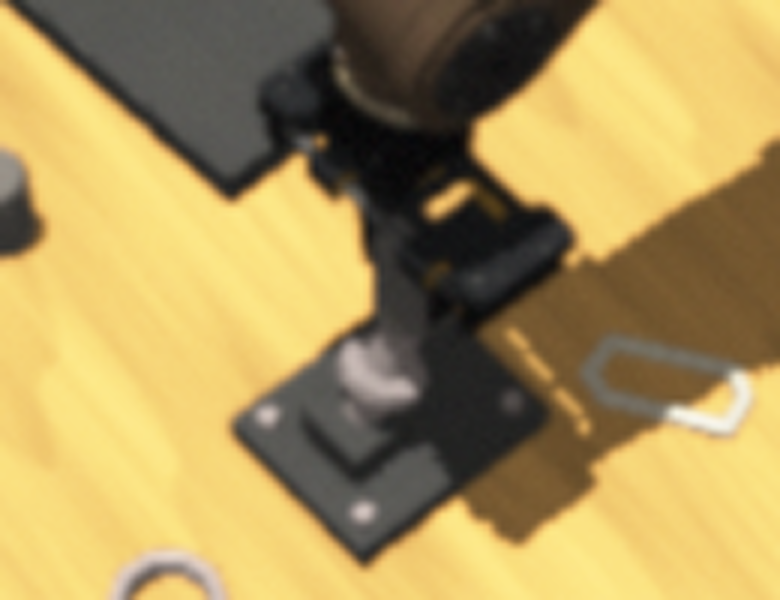

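Request:
drive_tool(commands=[{"dx": 1,"dy": -3,"dz": 0,"yaw": 0},{"dx": 0,"dy": 0,"dz": 0,"yaw": 0},{"dx": 0,"dy": 0,"dz": 0,"yaw": 0}])

```text
t: 9.52
eef_pos: [528.9, 26.2, 153.6]
tcp_rot: [-3.142, 0.002, -3.1]
ft_force: [-0.1, 0.1, -0.8]
opening: 0.513
```

```bash
python3 - <<'E'
from h import *
np.set_printoptions(precision=2,suppress=True)
s=env.state();print(s['eef_pos'],s['tcp_rot'],s['opening'],s['ft_force'],s['moment'])
im=save('wrist','w9.png')
cv2.imwrite('pics/w9c.png',cv2.resize(im[120:280,180:340,::-1],None,fx=4.5,fy=4.5,interpolation=cv2.INTER_CUBIC))
E
```

```text
[528.87  26.22 153.55] [-3.14  0.   -3.1 ] 0.5131263076649508 [-0.07  0.1  -0.78] [ 0.05  0.02 -0.01]
```

View pics/w9c.png

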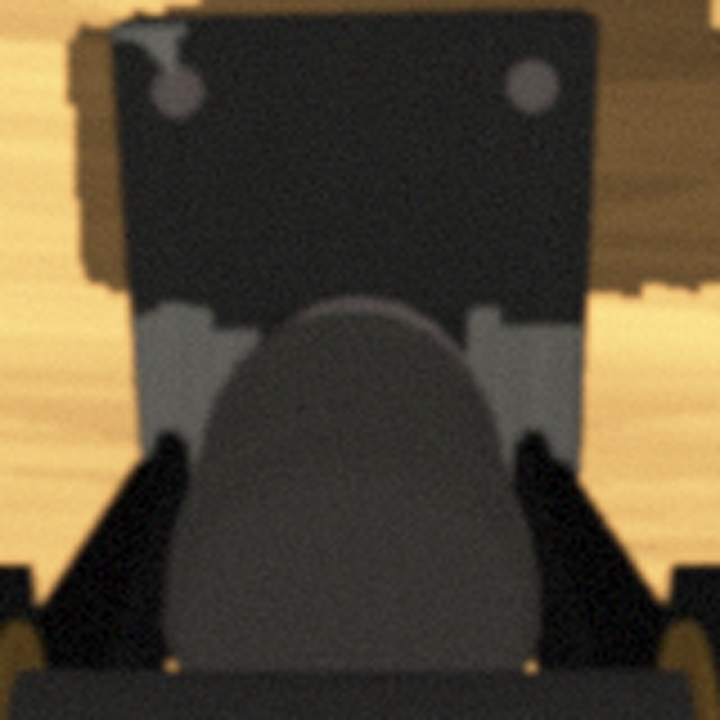

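Request:
drive_tool(commands=[{"dx": 0,"dy": 1.5,"dz": -3,"yaw": 0.8},{"dx": 0,"dy": 0,"dz": 0,"yaw": 0}])

```text
t: 9.73
eef_pos: [528.3, 28.0, 149.5]
tcp_rot: [3.141, -0.0, -3.084]
ft_force: [0.1, -0.6, -1.2]
opening: 0.511
```

Request:
drive_tool(commands=[{"dx": 0,"dy": 0,"dz": -4,"yaw": 0},{"dx": 0,"dy": 0,"dz": 0,"yaw": 0}])

```text
t: 9.9
eef_pos: [528.2, 27.9, 145.0]
tcp_rot: [3.141, -0.001, -3.085]
ft_force: [0.4, -0.3, -1.1]
opening: 0.511
```

Request:
drive_tool(commands=[{"dx": 0,"dy": 0,"dz": -4,"yaw": 0},{"dx": 0,"dy": 0,"dz": 0,"yaw": 0}])

```text
t: 10.07
eef_pos: [528.2, 27.9, 140.9]
tcp_rot: [3.141, -0.001, -3.086]
ft_force: [-0.3, 0.1, -1.4]
opening: 0.513
```

Request:
drive_tool(commands=[{"dx": 0,"dy": 0,"dz": -3,"yaw": 0},{"dx": 0,"dy": 0,"dz": 0,"yaw": 0}])

```text
t: 10.23
eef_pos: [528.3, 27.9, 138.1]
tcp_rot: [3.141, -0.001, -3.086]
ft_force: [0.8, 0.6, -2.4]
opening: 0.516
```

Request:
drive_tool(commands=[{"dx": -3,"dy": 0,"dz": -1,"yaw": 0},{"dx": 0,"dy": 0,"dz": 0,"yaw": 0}])

```text
t: 10.4
eef_pos: [526.4, 27.8, 137.9]
tcp_rot: [-3.141, 0.003, -3.086]
ft_force: [5.4, 1.2, -1.9]
opening: 0.515
```

Request:
drive_tool(commands=[{"dx": -3,"dy": 0,"dz": -0.5,"yaw": 0},{"dx": 0,"dy": 0,"dz": 0,"yaw": 0}])

```text
t: 10.57
eef_pos: [524.3, 27.8, 137.9]
tcp_rot: [-3.141, 0.005, -3.086]
ft_force: [8.2, 0.8, -1.4]
opening: 0.507
```

Request:
drive_tool(commands=[{"dx": -3,"dy": 0,"dz": -1,"yaw": 0},{"dx": 0,"dy": 0,"dz": 0,"yaw": 0}])

```text
t: 10.73
eef_pos: [521.6, 27.7, 137.0]
tcp_rot: [-3.141, 0.006, -3.086]
ft_force: [8.7, -0.1, -1.4]
opening: 0.51
```

```bash
python3 - <<'E'
from h import *
np.set_printoptions(precision=2,suppress=True)
s=env.state();print(s['eef_pos'],s['tcp_rot'],s['opening'],s['ft_force'],s['moment'])
im=save('wrist','w10.png')
cv2.imwrite('pics/w10c.png',cv2.resize(im[120:280,180:340,::-1],None,fx=3.5,fy=3.5,interpolation=cv2.INTER_CUBIC))
E
```

```text
[521.56  27.74 137.  ] [-3.14  0.01 -3.09] 0.5098398618751111 [ 8.65 -0.12 -1.44] [ 0.06 -1.76  0.03]
```

View pics/w10c.png

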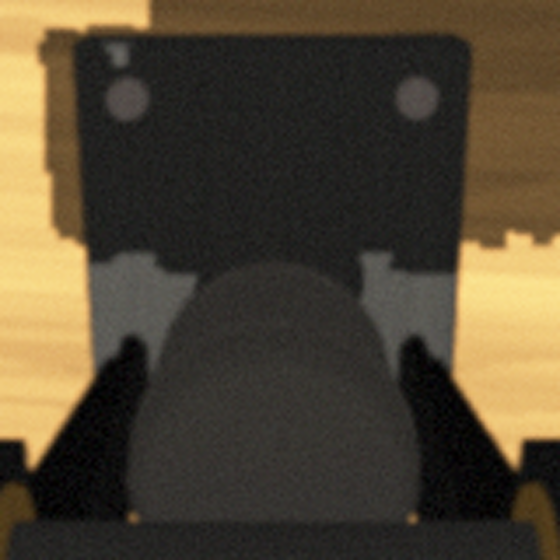

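Request:
drive_tool(commands=[{"dx": -3,"dy": 0,"dz": -1,"yaw": 0},{"dx": -2,"dy": 0,"dz": -1,"yaw": 0},{"dx": 0,"dy": 0,"dz": 0,"yaw": 0}])

```text
t: 11.03
eef_pos: [516.7, 27.7, 135.1]
tcp_rot: [-3.141, 0.007, -3.086]
ft_force: [8.5, -0.3, -0.2]
opening: 0.513
```

Request:
drive_tool(commands=[{"dx": -2,"dy": 0,"dz": -1,"yaw": 0},{"dx": -2,"dy": 0,"dz": -1,"yaw": 0},{"dx": 0,"dy": 0,"dz": 0,"yaw": 0}])

```text
t: 11.28
eef_pos: [512.8, 27.6, 133.3]
tcp_rot: [-3.141, 0.007, -3.085]
ft_force: [8.5, -1.0, 1.8]
opening: 0.507
```

```bash
python3 - <<'E'
from h import *
np.set_printoptions(precision=2,suppress=True)
s=env.state();print(s['eef_pos'],s['tcp_rot'],s['opening'],s['ft_force'],s['moment'])
im=save('scene','s11.png')
cv2.imwrite('pics/s11c.png',cv2.resize(im[120:220,195:325,::-1],None,fx=6,fy=6,interpolation=cv2.INTER_CUBIC))
im=save('wrist','w11.png')
cv2.imwrite('pics/w11c.png',cv2.resize(im[120:280,180:340,::-1],None,fx=3.5,fy=3.5,interpolation=cv2.INTER_CUBIC))
E
```

```text
[512.79  27.59 133.26] [-3.14  0.01 -3.09] 0.5074616082718838 [ 8.55 -0.99  1.78] [-0.15 -1.73  0.01]
```

View pics/w11c.png

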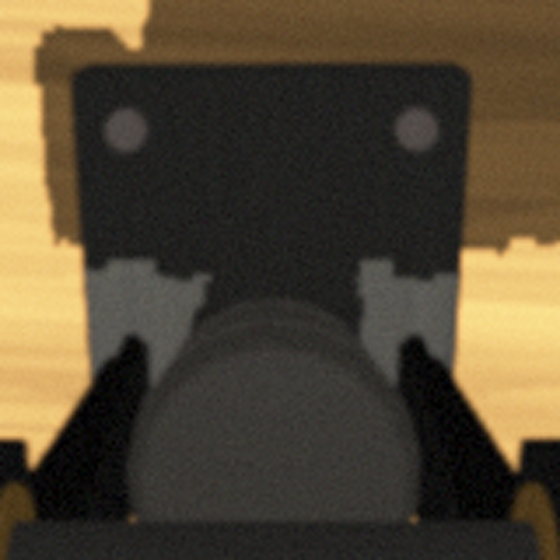

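View pics/s11c.png

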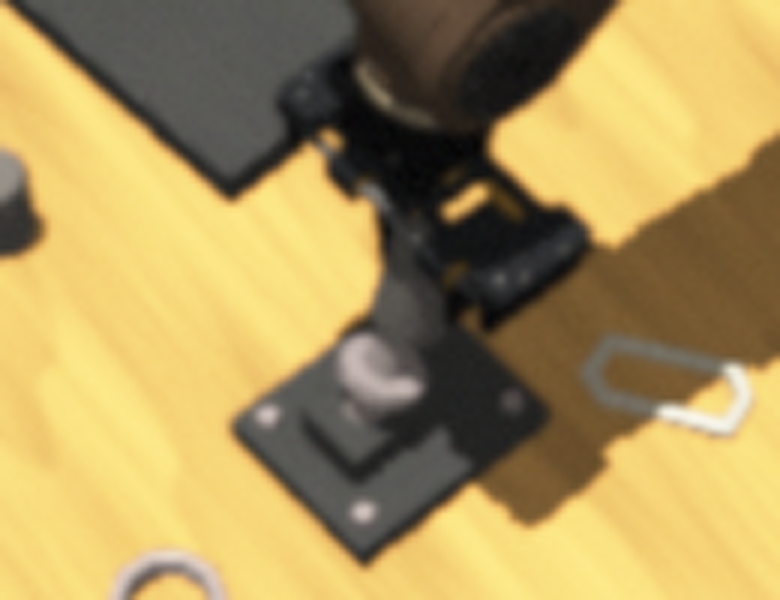

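Request:
drive_tool(commands=[{"dx": 2.1,"dy": 0,"dz": -4.5,"yaw": 0},{"dx": 0,"dy": 0,"dz": 0,"yaw": 0}])

```text
t: 11.55
eef_pos: [515.1, 27.5, 128.3]
tcp_rot: [-3.141, 0.006, -3.086]
ft_force: [10.5, -1.5, -3.5]
opening: 0.511
```

Request:
drive_tool(commands=[{"dx": 2.1,"dy": 0,"dz": -4.5,"yaw": 0},{"dx": 0,"dy": 0,"dz": 0,"yaw": 0}])

```text
t: 11.72
eef_pos: [517.2, 27.6, 123.7]
tcp_rot: [-3.141, 0.006, -3.086]
ft_force: [10.3, -0.0, -3.6]
opening: 0.513
```

Request:
drive_tool(commands=[{"dx": 2,"dy": 0,"dz": -2.7,"yaw": 0},{"dx": 0,"dy": 0,"dz": 0,"yaw": 0}])

```text
t: 11.88
eef_pos: [518.7, 27.6, 120.9]
tcp_rot: [-3.141, 0.005, -3.086]
ft_force: [8.4, -0.6, -2.1]
opening: 0.508
```

Request:
drive_tool(commands=[{"dx": 1.2,"dy": 0,"dz": -2.7,"yaw": 0},{"dx": 0,"dy": 0,"dz": 0,"yaw": 0}])

```text
t: 12.05
eef_pos: [519.9, 27.7, 118.2]
tcp_rot: [-3.141, 0.005, -3.086]
ft_force: [8.9, 0.5, -3.5]
opening: 0.511
```

Request:
drive_tool(commands=[{"dx": 0.8,"dy": 0,"dz": -1.8,"yaw": 0},{"dx": 0,"dy": 0,"dz": 0,"yaw": 0}])

```text
t: 12.22
eef_pos: [520.6, 27.7, 116.6]
tcp_rot: [-3.141, 0.005, -3.086]
ft_force: [8.5, 0.4, -1.4]
opening: 0.507
```

Request:
drive_tool(commands=[{"dx": 0.7,"dy": 0,"dz": -1.4,"yaw": 0},{"dx": 0,"dy": 0,"dz": 0,"yaw": 0}])

```text
t: 12.38
eef_pos: [521.3, 27.7, 115.3]
tcp_rot: [-3.141, 0.005, -3.086]
ft_force: [7.7, -0.3, 0.2]
opening: 0.51
```

Request:
drive_tool(commands=[{"dx": 0.7,"dy": 0,"dz": -1.4,"yaw": 0},{"dx": 0,"dy": 0,"dz": 0,"yaw": 0}])

```text
t: 12.55
eef_pos: [521.9, 27.8, 113.9]
tcp_rot: [-3.141, 0.005, -3.086]
ft_force: [6.9, 0.5, 0.2]
opening: 0.514
```

Request:
drive_tool(commands=[{"dx": 0.6,"dy": 0,"dz": -1.2,"yaw": 0},{"dx": 0,"dy": 0,"dz": 0,"yaw": 0}])

```text
t: 12.72
eef_pos: [522.5, 27.8, 112.7]
tcp_rot: [-3.141, 0.005, -3.086]
ft_force: [6.8, -0.4, 2.4]
opening: 0.509
```

```bash
python3 - <<'E'
from h import *
np.set_printoptions(precision=2,suppress=True)
s=env.state();print(s['eef_pos'],s['ft_force'],s['moment'])
im=save('scene','s12.png')
cv2.imwrite('pics/s12c.png',cv2.resize(im[120:220,195:325,::-1],None,fx=6,fy=6,interpolation=cv2.INTER_CUBIC))
im=save('wrist','w12.png')
cv2.imwrite('pics/w12c.png',cv2.resize(im[120:280,180:340,::-1],None,fx=3.5,fy=3.5,interpolation=cv2.INTER_CUBIC))
E
```

```text
[522.46  27.82 112.69] [ 6.85 -0.37  2.42] [ 0.17 -1.49  0.03]
```

View pics/w12c.png

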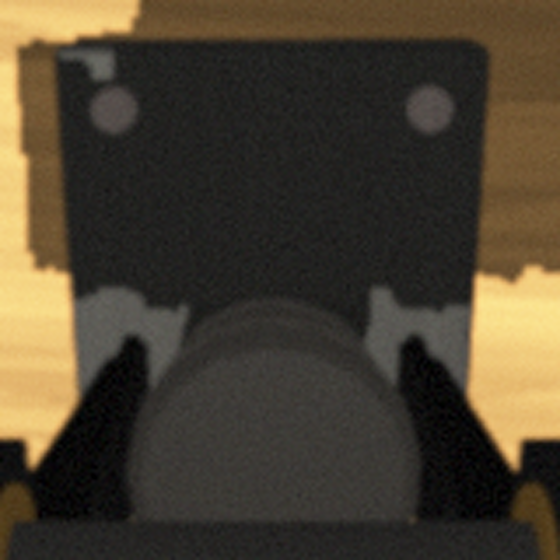

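View pics/s12c.png

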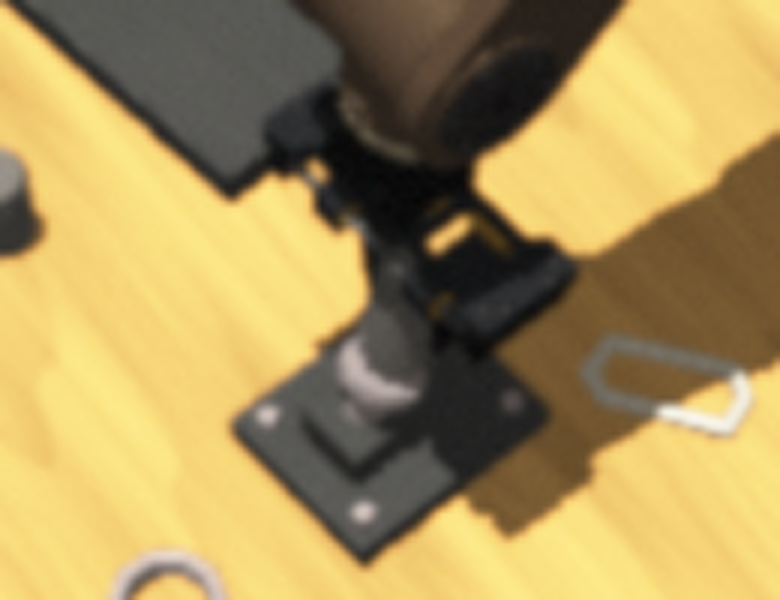

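Request:
drive_tool(commands=[{"dx": 0.7,"dy": 0,"dz": -1.4,"yaw": 0},{"dx": 0,"dy": 0,"dz": 0,"yaw": 0}])

```text
t: 12.98
eef_pos: [523.1, 27.8, 111.2]
tcp_rot: [-3.141, 0.005, -3.086]
ft_force: [7.0, 0.4, 0.1]
opening: 0.51
```

Request:
drive_tool(commands=[{"dx": 0.7,"dy": 0,"dz": -1.4,"yaw": 0},{"dx": 0,"dy": 0,"dz": 0,"yaw": 0}])

```text
t: 13.15
eef_pos: [523.8, 27.9, 109.9]
tcp_rot: [-3.141, 0.005, -3.086]
ft_force: [6.9, 1.4, 0.3]
opening: 0.511
```

Request:
drive_tool(commands=[{"dx": 1.2,"dy": 0,"dz": -2.5,"yaw": 0},{"dx": 0,"dy": 0,"dz": 0,"yaw": 0}])

```text
t: 13.32
eef_pos: [525.1, 27.9, 107.1]
tcp_rot: [-3.141, 0.004, -3.086]
ft_force: [8.0, 1.6, -0.1]
opening: 0.517
```

Request:
drive_tool(commands=[{"dx": 1.2,"dy": 0,"dz": -2.5,"yaw": 0},{"dx": 0,"dy": 0,"dz": 0,"yaw": 0}])

```text
t: 13.48
eef_pos: [526.2, 27.9, 104.5]
tcp_rot: [-3.141, 0.004, -3.086]
ft_force: [8.5, 1.8, -1.6]
opening: 0.51
```

Request:
drive_tool(commands=[{"dx": 1.2,"dy": 0,"dz": -2.5,"yaw": 0},{"dx": 0,"dy": 0,"dz": 0,"yaw": 0}])

```text
t: 13.65
eef_pos: [527.4, 27.9, 102.0]
tcp_rot: [-3.142, 0.004, -3.086]
ft_force: [8.3, 2.3, -1.9]
opening: 0.511
```

It keeps sliding well past 24 mm with no rise in force, so this cap fits. I'll take the last few millimetres gently.

Request:
drive_tool(commands=[{"dx": 0.9,"dy": -0.5,"dz": -1.8,"yaw": 0},{"dx": 0,"dy": 0,"dz": 0,"yaw": 0}])

```text
t: 13.82
eef_pos: [528.0, 27.7, 100.4]
tcp_rot: [3.141, 0.004, -3.086]
ft_force: [5.7, 3.9, 2.4]
opening: 0.509
```

Request:
drive_tool(commands=[{"dx": 0.9,"dy": 0,"dz": -1.8,"yaw": 0},{"dx": 0,"dy": 0,"dz": 0,"yaw": 0}])

```text
t: 13.98
eef_pos: [527.2, 27.7, 98.6]
tcp_rot: [3.141, 0.0, -3.085]
ft_force: [-1.9, 3.1, 10.1]
opening: 0.512
```

Request:
drive_tool(commands=[{"dx": 0.6,"dy": 0,"dz": -1.2,"yaw": 0},{"dx": 0,"dy": 0,"dz": 0,"yaw": 0}])

```text
t: 14.15
eef_pos: [527.0, 27.8, 97.5]
tcp_rot: [3.141, -0.002, -3.085]
ft_force: [-7.6, 3.6, 14.4]
opening: 0.506
```

Request:
drive_tool(commands=[{"dx": 0.4,"dy": 0,"dz": -1,"yaw": 0},{"dx": 0,"dy": 0,"dz": 0,"yaw": 0}])

```text
t: 14.32
eef_pos: [526.8, 27.8, 96.5]
tcp_rot: [3.141, -0.003, -3.085]
ft_force: [-8.6, 2.7, 16.4]
opening: 0.508
```

```bash
python3 - <<'E'
from h import *
np.set_printoptions(precision=2,suppress=True)
s=env.state();print(s['eef_pos'],s['ft_force'],s['moment'])
im=save('scene','s13.png')
cv2.imwrite('pics/s13c.png',cv2.resize(im[120:220,195:325,::-1],None,fx=6,fy=6,interpolation=cv2.INTER_CUBIC))
E
```

```text
[526.84  27.79  96.52] [-8.62  2.73 16.44] [0.55 1.21 0.15]
```

View pics/s13c.png

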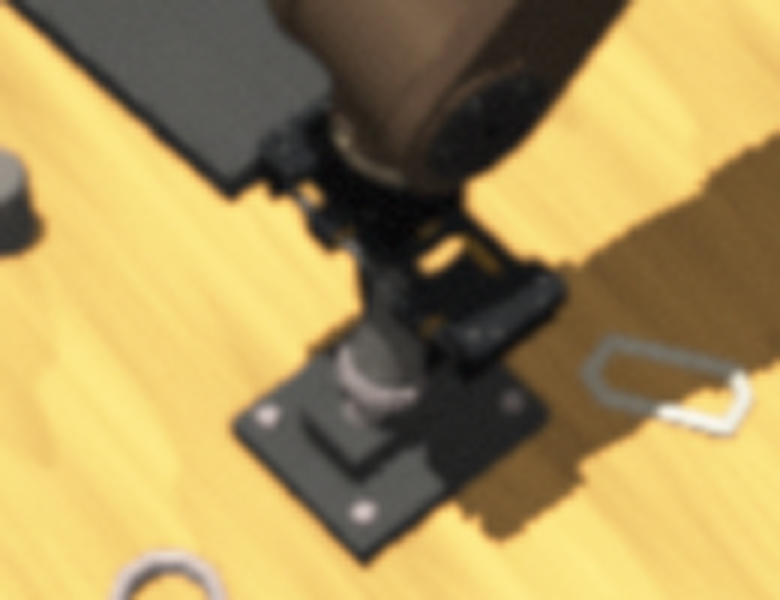

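Request:
drive_tool(commands=[{"dx": 0,"dy": 0,"dz": 0,"yaw": 0},{"dx": 0,"dy": 0,"dz": 0,"yaw": 0},{"dx": 0,"dy": 0,"dz": 0,"yaw": 0},{"dx": 0,"dy": 0,"dz": 20,"yaw": 0},{"dx": 0,"dy": 0,"dz": 35,"yaw": 0}], grip=0.9)

```text
t: 14.78
eef_pos: [526.8, 27.4, 148.5]
tcp_rot: [3.141, -0.007, -3.086]
ft_force: [-0.1, -0.1, 1.6]
opening: 0.802
```

Request:
drive_tool(commands=[{"dx": -5,"dy": 0,"dz": 40,"yaw": 0},{"dx": -10,"dy": 0,"dz": 38,"yaw": 0},{"dx": -10,"dy": 0,"dz": 30,"yaw": 0},{"dx": 0,"dy": 0,"dz": 0,"yaw": 0}])

```text
t: 15.12
eef_pos: [503.9, 27.3, 264.2]
tcp_rot: [-3.141, 0.008, -3.085]
ft_force: [0.2, -0.8, -0.4]
opening: 0.897
```

```bash
python3 - <<'E'
from h import *
np.set_printoptions(precision=2,suppress=True)
s=env.state();print(s['t'],s['eef_pos'],s['tcp_rot'],s['ft_force'],s['opening'])
im=save('scene','s14.png')
im2=save('wrist','w14.png')
c=cal('wrist'); import pickle; pickle.dump(c,open('w14.pkl','wb'))
cv2.imwrite('pics/c14.png',np.hstack([cv2.resize(im[130:210,200:300,::-1],(500,400),interpolation=cv2.INTER_CUBIC),cv2.resize(im2[110:230,180:280+50,::-1],(500,400),interpolation=cv2.INTER_CUBIC)])[:,:1000][:, :1000][:, ::1] if 0 else cv2.resize(im2[100:250,160:360,::-1],None,fx=4,fy=4,interpolation=cv2.INTER_CUBIC))
cv2.imwrite('pics/s14c.png',cv2.resize(im[130:210,200:300,::-1],None,fx=6,fy=6,interpolation=cv2.INTER_CUBIC))
# predicted cap top
O=np.array([546,28.6,80]);ps=.055;a=np.array([-np.sin(.436)*np.cos(ps),-np.sin(.436)*np.sin(ps),np.cos(.436)])
for cam in('wrist','scene'):
  for d in (0,5,21): print(cam,d,proj(cam,[O+(60+d)*a,O+d*a]).ravel())
  for r in env.trace('cap_a',cam): print(r['conf'],r['pixel'])
E
```

```text
15.1167 [503.86  27.34 264.22] [-3.14  0.01 -3.09] [ 0.2  -0.77 -0.4 ] 0.8971420224176213
wrist 0 [255.95 195.66 256.18 200.37]
wrist 5 [255.93 195.18 256.16 200.04]
wrist 21 [255.85 193.55 256.11 198.9 ]
0.86 [381.8, 226.0]
0.8 [103.0, 232.5]
0.73 [256.2, 190.3]
scene 0 [264.29 168.04 258.5  180.69]
scene 5 [264.78 166.96 258.97 179.66]
scene 21 [266.38 163.47 260.49 176.33]
0.84 [263.2, 176.4]
0.66 [284.3, 238.7]
0.52 [195.0, 148.7]
0.33 [163.0, 127.0]
```

View pics/c14.png

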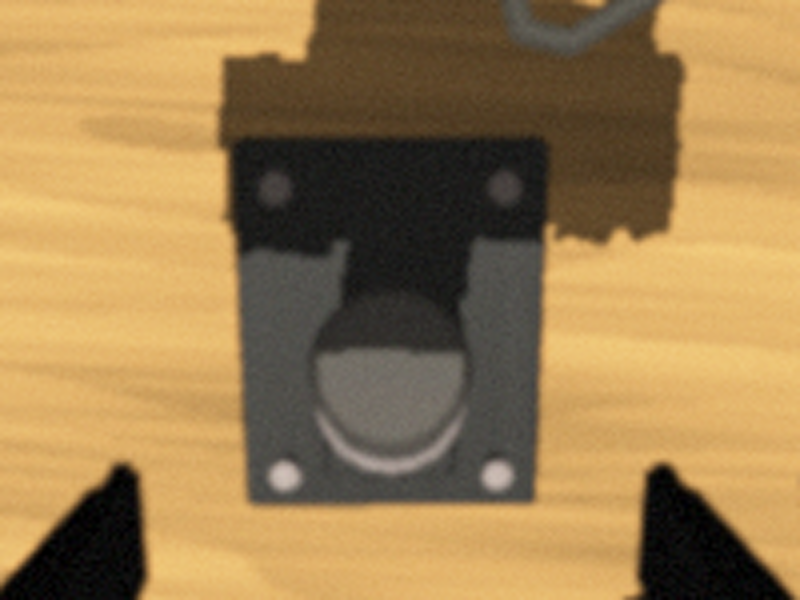

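View pics/s14c.png

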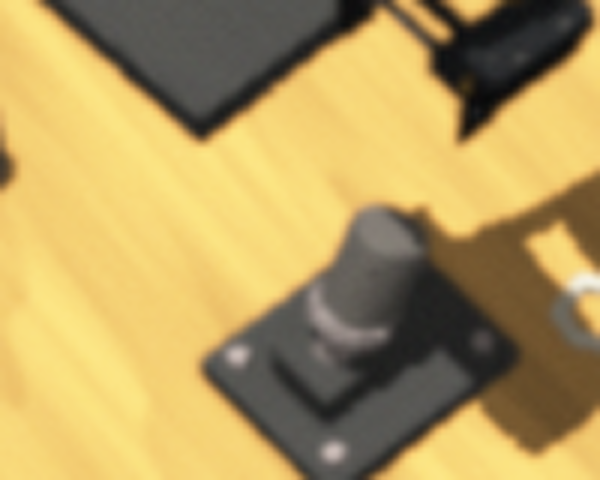

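Request:
drive_tool(commands=[{"dx": 1,"dy": 0,"dz": -30,"yaw": 0},{"dx": 1,"dy": 0,"dz": -35,"yaw": 0},{"dx": 1,"dy": 0,"dz": -25,"yaw": 0},{"dx": 0,"dy": 0,"dz": -10,"yaw": 0},{"dx": 0,"dy": 0,"dz": 0,"yaw": 0}], grip=0)

```text
t: 15.73
eef_pos: [505.3, 27.4, 155.9]
tcp_rot: [3.141, -0.006, -3.086]
ft_force: [0.6, 0.8, 0.2]
opening: 0.609
```

Request:
drive_tool(commands=[{"dx": 0,"dy": 0,"dz": 0,"yaw": 0},{"dx": 0,"dy": 0,"dz": -12,"yaw": 0},{"dx": 0,"dy": 0,"dz": -6,"yaw": 0},{"dx": 0,"dy": 0,"dz": 0,"yaw": 0}])

```text
t: 16.07
eef_pos: [506.5, 27.3, 140.9]
tcp_rot: [3.142, -0.0, -3.085]
ft_force: [-0.6, -0.2, 0.7]
opening: 0.328
```

Request:
drive_tool(commands=[{"dx": 1,"dy": 0,"dz": 0,"yaw": 0},{"dx": 1,"dy": 0,"dz": 0,"yaw": 0},{"dx": 0,"dy": 0,"dz": 0,"yaw": 0},{"dx": 0,"dy": 0,"dz": 0,"yaw": 0},{"dx": 0,"dy": 0,"dz": -2,"yaw": 0}])

```text
t: 16.48
eef_pos: [508.7, 27.4, 139.3]
tcp_rot: [-3.142, 0.001, -3.085]
ft_force: [-0.5, 0.1, 0.3]
opening: 0.013
```

Request:
drive_tool(commands=[{"dx": 0.8,"dy": 0,"dz": -2,"yaw": 0},{"dx": 0,"dy": 0,"dz": 0,"yaw": 0}])

```text
t: 16.65
eef_pos: [509.2, 27.4, 136.5]
tcp_rot: [3.141, -0.0, -3.085]
ft_force: [-0.1, -0.1, 0.2]
opening: 0.009
```

Request:
drive_tool(commands=[{"dx": 0.8,"dy": 0,"dz": -2,"yaw": 0},{"dx": 0,"dy": 0,"dz": 0,"yaw": 0}])

```text
t: 16.82
eef_pos: [510.3, 27.4, 134.9]
tcp_rot: [3.142, 0.0, -3.085]
ft_force: [-1.7, -0.7, 5.1]
opening: 0.005
```

Request:
drive_tool(commands=[{"dx": 0.5,"dy": 0,"dz": -1,"yaw": 0},{"dx": 0,"dy": 0,"dz": 0,"yaw": 0}])

```text
t: 16.98
eef_pos: [510.8, 27.3, 134.5]
tcp_rot: [-3.142, 0.001, -3.085]
ft_force: [-2.7, -0.5, 10.5]
opening: 0.005
```

Request:
drive_tool(commands=[{"dx": 0.4,"dy": 0,"dz": -0.8,"yaw": 0},{"dx": 0,"dy": 0,"dz": 0,"yaw": 0}])

```text
t: 17.15
eef_pos: [511.1, 27.4, 134.1]
tcp_rot: [-3.141, 0.001, -3.085]
ft_force: [-6.6, -0.6, 18.5]
opening: 0.002
```

Request:
drive_tool(commands=[{"dx": 0,"dy": 0,"dz": 30,"yaw": 0},{"dx": 0,"dy": 5,"dz": 40,"yaw": 0},{"dx": 5,"dy": 32,"dz": 25,"yaw": 0},{"dx": 10,"dy": 38,"dz": 0,"yaw": 0},{"dx": 10,"dy": 38,"dz": 0,"yaw": 0}], grip=1)

```text
t: 17.57
eef_pos: [536.7, 141.4, 230.1]
tcp_rot: [3.141, 0.004, -3.087]
ft_force: [1.4, 0.3, -0.2]
opening: 0.3
```

Request:
drive_tool(commands=[{"dx": 15,"dy": 37,"dz": -15,"yaw": 0},{"dx": 15,"dy": 36,"dz": -15,"yaw": 0},{"dx": 14,"dy": 24,"dz": -25,"yaw": 0},{"dx": 0,"dy": 0,"dz": 0,"yaw": 0},{"dx": 0,"dy": 0,"dz": 0,"yaw": 0}])

```text
t: 17.98
eef_pos: [579.0, 237.3, 171.5]
tcp_rot: [-3.141, -0.003, -3.083]
ft_force: [-0.2, -0.3, -0.2]
opening: 0.649
```

```bash
cat > capview.py <<'E'
from h import *
import sys
np.set_printoptions(precision=2,suppress=True)
s=env.state();print(s['t'],s['eef_pos'],s['tcp_rot'],s['joints'],s['opening'])
save('wrist',sys.argv[1]); c=cal('wrist')
x0,y0=map(float,sys.argv[2:4]); a=np.linspace(0,2*np.pi,60)
for x in np.arange(x0-9,x0+10,3):
  P=[proj('wrist',np.c_[x+24*np.cos(a),y0+24*np.sin(a),np.full(60,z)],c)*1.5 for z in (0,60)]
  print(x,P[0][:,1].min(),P[1][:,1].max(),P[1][:,0].min(),P[1][:,0].max())
for r in env.place_of('cap_a','wrist'): print(r['conf'],np.array(r['pixel'])*1.5,onz('wrist',r['pixel'],0,c))
E
python3 capview.py w15.png 601 236
```

```text
17.9833 [578.98 237.26 171.45] [-3.14 -0.   -3.08] [ 0.28  0.54  1.6  -0.    1.01 -1.35] 0.6488655347550534
592.0 244.60666783058855 323.93828783329604 351.06535597758824 416.56882964861904
595.0 248.0363723486379 327.6241957000322 350.9428824785097 416.25227718316336
598.0 251.44976821663306 331.2877711118741 350.8215057101696 415.93728343398993
601.0 254.84688742594116 334.92911183187005 350.70121658518053 415.6238470466893
604.0 258.22776337166744 338.54831673554 350.5820060720636 415.3119664286247
607.0 261.59243080370436 342.14548574734374 350.46386519578533 415.0016397576511
610.0 264.9409257791275 345.72071977930943 350.3467850382516 414.69286499056443
0.76 [ 71.85 219.15] [559.34 -38.49  -0.  ]
0.6 [382.8  276.45] [596.44 235.03   0.  ]
```

View pics/w15.png

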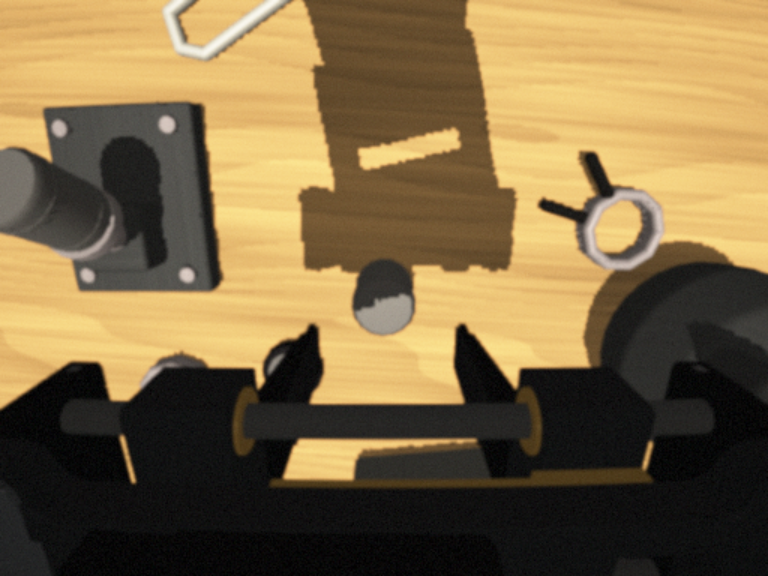

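Request:
drive_tool(commands=[{"dx": 10,"dy": -1,"dz": -25,"yaw": 0},{"dx": 10,"dy": -1,"dz": -30,"yaw": 0},{"dx": 0,"dy": 0,"dz": -35,"yaw": 0},{"dx": 0,"dy": 0,"dz": -35,"yaw": 0},{"dx": 0,"dy": 0,"dz": -25,"yaw": 0}])

```text
t: 18.5
eef_pos: [599.4, 232.8, 22.5]
tcp_rot: [3.142, 0.0, -3.087]
ft_force: [0.1, 0.9, -0.2]
opening: 0.995
```

Request:
drive_tool(commands=[{"dx": 0,"dy": 0,"dz": 0,"yaw": 0},{"dx": 0,"dy": 0,"dz": 0,"yaw": 0},{"dx": 0,"dy": 0,"dz": 0,"yaw": 0}], grip=0.65)

```text
t: 18.75
eef_pos: [600.7, 234.1, 25.9]
tcp_rot: [3.141, 0.003, -3.086]
ft_force: [0.5, 0.4, 1.3]
opening: 0.844
```

```bash
python3 capview.py w16.png 600 236
```

```text
18.75 [600.73 234.06  25.9 ] [ 3.14  0.   -3.09] [ 0.27  0.74  1.66  0.    0.74 -1.36] 0.8441907374046381
591.0 260.55711824312607 417.4398131775181 326.33449829386336 455.132254879486
594.0 266.4067008300945 423.8547641596432 326.2757416009093 454.26874059196047
597.0 272.20619089466413 430.1857617221785 326.21992644019474 453.4134407977498
600.0 277.955821310324 436.4338402036159 326.16697139630253 452.5663338903727
603.0 283.65583521378784 442.60003129436177 326.1167974246414 451.7273939521005
606.0 289.30648532544853 448.68536323224293 326.0693277751111 450.89659107194484
609.0 294.90803330297905 454.69086006333634 326.0244879184712 450.0738916442246
0.7 [387.6 327.3] [602.86 235.77   0.  ]
```

View pics/w16.png

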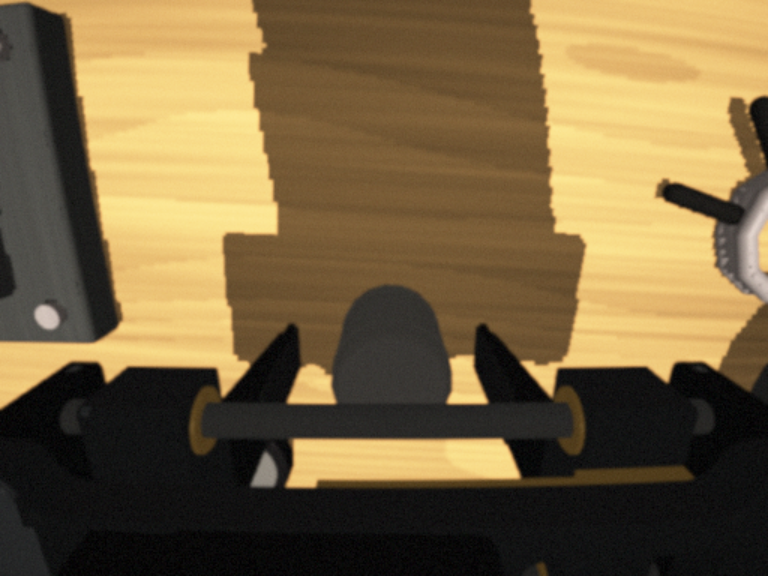

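Request:
drive_tool(commands=[{"dx": 0,"dy": 0,"dz": 0,"yaw": 0},{"dx": 0,"dy": 0,"dz": 0,"yaw": 0},{"dx": 0,"dy": 0,"dz": 0,"yaw": 0},{"dx": 0,"dy": 0,"dz": 0,"yaw": 0},{"dx": 0,"dy": 0,"dz": 0,"yaw": 0}], grip=0.3)

```text
t: 19.27
eef_pos: [599.8, 234.4, 24.0]
tcp_rot: [3.142, 0.001, -3.085]
ft_force: [-0.8, -0.9, 5.8]
opening: 0.514
```

Request:
drive_tool(commands=[{"dx": 0,"dy": 0,"dz": 0,"yaw": 0},{"dx": 0,"dy": 0,"dz": 0,"yaw": 0},{"dx": 0,"dy": 0,"dz": 10,"yaw": 0},{"dx": 0,"dy": 0,"dz": 30,"yaw": 0},{"dx": 0,"dy": 0,"dz": 40,"yaw": 0}])

```text
t: 19.68
eef_pos: [597.9, 234.0, 101.9]
tcp_rot: [-3.14, -0.006, -3.085]
ft_force: [1.0, 0.9, -1.9]
opening: 0.513
```

Request:
drive_tool(commands=[{"dx": -4,"dy": -10,"dz": 38,"yaw": 0},{"dx": -8,"dy": -22,"dz": 32,"yaw": 0},{"dx": -10,"dy": -28,"dz": 28,"yaw": 0},{"dx": -12,"dy": -34,"dz": 20,"yaw": 0},{"dx": -12,"dy": -36,"dz": 10,"yaw": 0}])

```text
t: 20.1
eef_pos: [553.3, 103.8, 234.5]
tcp_rot: [3.141, 0.003, -3.084]
ft_force: [-0.2, -1.1, -2.5]
opening: 0.511
```

Request:
drive_tool(commands=[{"dx": -12,"dy": -36,"dz": 0,"yaw": 0},{"dx": -12,"dy": -36,"dz": 0,"yaw": 0},{"dx": -12,"dy": -36,"dz": 0,"yaw": 0},{"dx": -12,"dy": -36,"dz": 0,"yaw": 0},{"dx": -12,"dy": -36,"dz": 0,"yaw": 0}])

```text
t: 20.52
eef_pos: [492.4, -76.9, 231.9]
tcp_rot: [3.141, -0.0, -3.085]
ft_force: [0.6, -0.6, -1.9]
opening: 0.509
```

Request:
drive_tool(commands=[{"dx": -12,"dy": -36,"dz": 0,"yaw": 0},{"dx": -12,"dy": -36,"dz": 0,"yaw": 0},{"dx": -12,"dy": -36,"dz": 0,"yaw": 0},{"dx": -15,"dy": -30,"dz": -20,"yaw": 0},{"dx": 0,"dy": 0,"dz": 0,"yaw": 0}])

```text
t: 20.93
eef_pos: [439.8, -217.0, 209.5]
tcp_rot: [3.141, -0.003, -3.089]
ft_force: [0.5, 0.6, -2.3]
opening: 0.509
```

```bash
python3 - <<'E'
from h import *
np.set_printoptions(precision=2,suppress=True)
s=env.state();print(s['t'],s['eef_pos'],s['tcp_rot'],s['ft_force'],s['opening'])
save('wrist','w17.png')
E
```

```text
20.9333 [ 439.76 -217.05  209.55] [ 3.14 -0.   -3.09] [ 0.55  0.57 -2.27] 0.5094318576983354
```

View pics/w17.png

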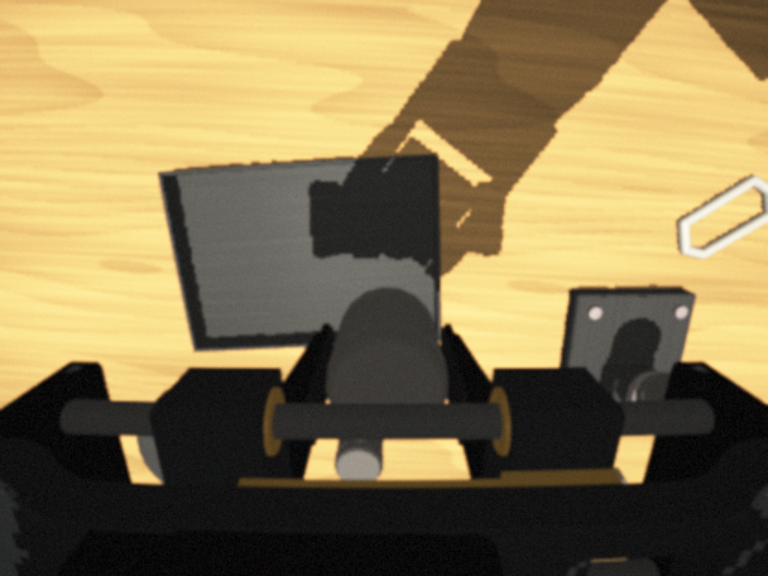

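```bash
python3 - <<'E'
from h import *
np.set_printoptions(precision=2,suppress=True)
c=cal('wrist')
T=np.array([onz('wrist',(p[0]/1.5,p[1]/1.5),28,c) for p in [(160,173),(438,155),(441,330),(195,350)]]);print(T)
print('TCP proj at z28',proj('wrist',[[439.8,-217,28],[440,-240,4]],c)*1.5)
E
```

```text
[[ 378.27 -410.6    28.  ]
 [ 353.36 -175.63   28.  ]
 [ 510.23 -159.2    28.  ]
 [ 543.51 -394.05   28.  ]]
TCP proj at z28 [[383.2  253.85]
 [358.91 247.12]]
```

Request:
drive_tool(commands=[{"dx": 0,"dy": -18,"dz": -30,"yaw": 0},{"dx": 0,"dy": 0,"dz": -38,"yaw": 0},{"dx": 0,"dy": 0,"dz": -38,"yaw": 0},{"dx": 0,"dy": 0,"dz": -35,"yaw": 0},{"dx": 0,"dy": 0,"dz": -20,"yaw": 0}])

```text
t: 21.4
eef_pos: [442.0, -230.2, 47.9]
tcp_rot: [3.14, -0.002, -3.085]
ft_force: [0.6, 0.6, -1.8]
opening: 0.511
```

Request:
drive_tool(commands=[{"dx": 0,"dy": 0,"dz": -10,"yaw": 0},{"dx": 0,"dy": 0,"dz": 0,"yaw": 0},{"dx": 0,"dy": 0,"dz": 0,"yaw": 0}])

```text
t: 21.65
eef_pos: [443.2, -231.3, 41.1]
tcp_rot: [-3.142, 0.0, -3.085]
ft_force: [0.2, -0.4, -1.4]
opening: 0.514
```

Request:
drive_tool(commands=[{"dx": 0,"dy": -3,"dz": -6,"yaw": 0},{"dx": 0,"dy": 0,"dz": -3,"yaw": 0},{"dx": 0,"dy": 0,"dz": 0,"yaw": 0}])

```text
t: 21.9
eef_pos: [442.8, -234.8, 31.8]
tcp_rot: [-3.141, 0.001, -3.086]
ft_force: [-0.1, -0.2, -3.2]
opening: 0.515
```

Request:
drive_tool(commands=[{"dx": 0,"dy": 0,"dz": -2,"yaw": 0},{"dx": 0,"dy": 0,"dz": 0,"yaw": 0}])

```text
t: 22.07
eef_pos: [442.6, -234.7, 29.6]
tcp_rot: [-3.141, 0.0, -3.086]
ft_force: [0.3, 0.0, -2.8]
opening: 0.511
```

Request:
drive_tool(commands=[{"dx": 0,"dy": 0,"dz": -1.5,"yaw": 0},{"dx": 0,"dy": 0,"dz": 0,"yaw": 0}])

```text
t: 22.23
eef_pos: [442.7, -234.7, 28.1]
tcp_rot: [-3.141, 0.0, -3.086]
ft_force: [-0.2, 0.2, 1.0]
opening: 0.511
```

Request:
drive_tool(commands=[{"dx": 0,"dy": 0,"dz": 0,"yaw": 0},{"dx": 0,"dy": 0,"dz": 0,"yaw": 0},{"dx": 0,"dy": 0,"dz": 0,"yaw": 0},{"dx": 0,"dy": 0,"dz": 10,"yaw": 0},{"dx": 0,"dy": 0,"dz": 25,"yaw": 0}], grip=0.7)

```text
t: 22.65
eef_pos: [441.5, -233.9, 61.7]
tcp_rot: [3.139, -0.004, -3.086]
ft_force: [-0.6, 0.2, 0.6]
opening: 0.692
```

Request:
drive_tool(commands=[{"dx": 0,"dy": 0,"dz": 35,"yaw": 0},{"dx": 0,"dy": 0,"dz": 38,"yaw": 0},{"dx": 22,"dy": 0,"dz": 30,"yaw": 0},{"dx": 37,"dy": 0,"dz": 5,"yaw": 0},{"dx": 38,"dy": 0,"dz": 0,"yaw": 0}], grip=1)

```text
t: 23.07
eef_pos: [541.1, -235.0, 175.3]
tcp_rot: [-3.139, 0.005, -3.087]
ft_force: [-0.3, -0.5, 0.2]
opening: 0.974
```

Request:
drive_tool(commands=[{"dx": 38,"dy": 0,"dz": 0,"yaw": 0},{"dx": 35,"dy": 0,"dz": 0,"yaw": 0},{"dx": 6,"dy": 0,"dz": 0,"yaw": 0},{"dx": 0,"dy": 0,"dz": 0,"yaw": 0},{"dx": 0,"dy": 0,"dz": 0,"yaw": 0}])

```text
t: 23.48
eef_pos: [617.8, -234.2, 170.9]
tcp_rot: [3.141, -0.001, -3.085]
ft_force: [-0.3, -0.5, 0.3]
opening: 0.998
```

```bash
python3 capview.py w18.png 643 -232
```

```text
23.4833 [ 617.83 -234.23  170.95] [ 3.14 -0.   -3.08] [-0.46  0.58  1.51 -0.    1.05 -2.09] 0.9980549477228253
634.0 249.4341079070805 329.6121913782897 354.47544684945785 420.08463949398526
637.0 252.8577694252627 333.2849414301857 354.3471309671285 419.7603561157073
640.0 256.26497456860045 336.9352116686299 354.2199158330858 419.43765809857837
643.0 259.6557582459559 340.56310401733174 354.09379273218786 419.1165442021733
646.0 263.030156726499 344.16872143311 353.9687529939969 418.79701293916355
649.0 266.3882075913266 347.75216784375783 353.844787993616 418.47906258433306
652.0 269.72994968642115 351.31354808804326 353.7218891524746 418.16269118331525
0.91 [388.05 281.25] [ 638.36 -230.87    0.  ]
0.76 [402.45  33.9 ] [ 443.66 -230.9     0.  ]
0.27 [329.4   35.55] [ 447.65 -285.75    0.  ]
```

View pics/w18.png

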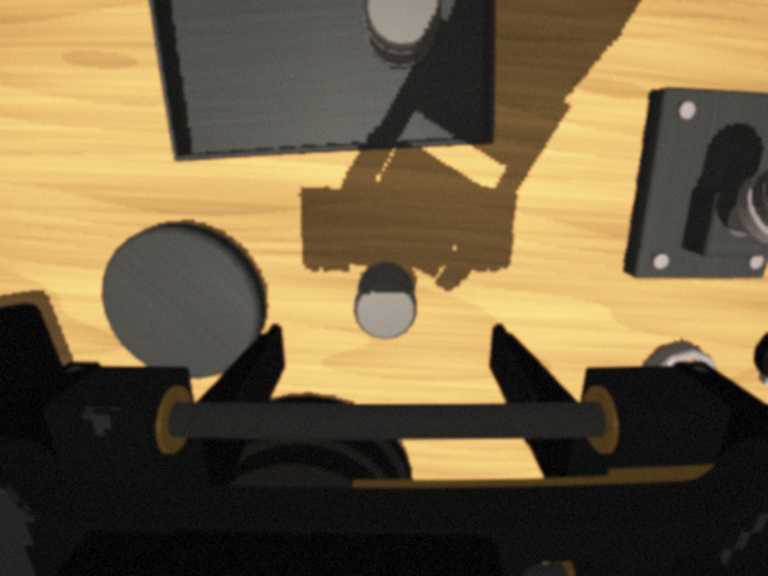

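```bash
python3 - <<'E'
from h import *
np.set_printoptions(precision=1,suppress=True)
for z in (0,30,60,100,150): print(z,onz('wrist',(320/1.5,396/1.5),z),onz('wrist',(408/1.5,470/1.5),z),'top near',onz('top',(541/1.5,186/1.5),z),'topL',onz('top',(493/1.5,140/1.5),z),'topR',onz('top',(590/1.5,140/1.5),z), 'scene',onz('scene',(243/1.5,258/1.5),z))
E
```

```text
0 [ 757.4 -290.1    0. ] [ 841.3 -199.1    0. ] top near [ 756.1 -300.5    0. ] topL [ 862.7 -201.4    0. ] topR [ 861.1 -414.5    0. ] scene [ 772.7 -254.5    0. ]
30 [ 737.8 -285.6   30. ] [ 814.3 -202.5   30. ] top near [ 745.7 -292.2   30. ] topL [ 849.7 -195.5   30. ] topR [ 848.1 -403.4   30. ] scene [ 779.  -235.3   30. ]
60 [ 718.2 -281.1   60. ] [ 787.4 -206.    60. ] top near [ 735.2 -283.8   60. ] topL [ 836.7 -189.5   60. ] topR [ 835.1 -392.4   60. ] scene [ 785.3 -216.1   60. ]
100 [ 692.1 -275.   100. ] [ 751.4 -210.7  100. ] top near [ 721.3 -272.7  100. ] topL [ 819.4 -181.6  100. ] topR [ 817.8 -377.6  100. ] scene [ 793.7 -190.6  100. ]
150 [ 659.4 -267.5  150. ] [ 706.4 -216.5  150. ] top near [ 703.8 -258.9  150. ] topL [ 797.7 -171.7  150. ] topR [ 796.2 -359.2  150. ] scene [ 804.2 -158.6  150. ]
```

Request:
drive_tool(commands=[{"dx": 12,"dy": 0,"dz": -25,"yaw": 0},{"dx": 11,"dy": 0,"dz": -30,"yaw": 0},{"dx": 0,"dy": 0,"dz": -35,"yaw": 0},{"dx": 0,"dy": 0,"dz": -34,"yaw": 0},{"dx": 0,"dy": 0,"dz": -22,"yaw": 0}])

```text
t: 24.0
eef_pos: [639.5, -234.4, 22.4]
tcp_rot: [3.14, -0.003, -3.086]
ft_force: [0.2, 0.2, 0.3]
opening: 0.999
```

Request:
drive_tool(commands=[{"dx": 0,"dy": 0,"dz": 0,"yaw": 0},{"dx": 0,"dy": 0,"dz": 0,"yaw": 0},{"dx": 0,"dy": 0,"dz": 0,"yaw": 0}], grip=0.65)

```text
t: 24.25
eef_pos: [641.9, -235.2, 27.0]
tcp_rot: [-3.141, 0.002, -3.086]
ft_force: [0.6, -0.3, -0.2]
opening: 0.846
```

```bash
python3 capview.py w19.png 641 -232
```

```text
24.25 [ 641.94 -235.19   27.02] [-3.14  0.   -3.09] [-0.45  0.78  1.55  0.    0.81 -2.07] 0.8460813150947984
632.0 259.3740367317784 414.8529366609546 330.61277447123484 458.53227970323974
635.0 265.19831164541483 421.2498804463062 330.5244407466606 457.6537935202184
638.0 270.9732072934692 427.5640757706725 330.43922968301456 456.783482329814
641.0 276.6989460594325 433.7965221081704 330.3570629898378 455.92132918790185
644.0 282.37576053808806 439.94821701307046 330.27786446092153 455.0673126897897
647.0 288.0038928710054 446.02015531487507 330.2015599140823 454.22140729074516
650.0 293.5835941141227 452.0133283772386 330.1280771327697 453.3835836072252
0.84 [388.5  329.55] [ 646.02 -233.21    0.  ]
```

View pics/w19.png

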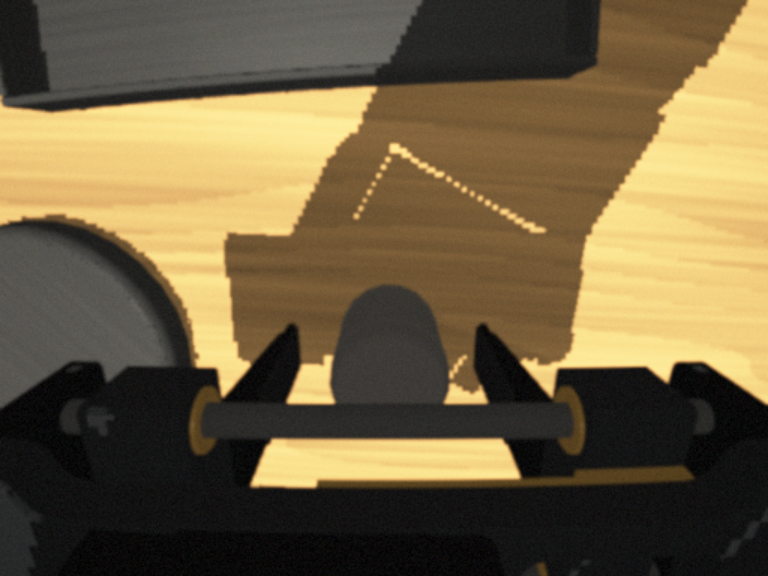

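Request:
drive_tool(commands=[{"dx": 0,"dy": 0,"dz": 0,"yaw": 0},{"dx": 0,"dy": 0,"dz": 0,"yaw": 0},{"dx": 0,"dy": 0,"dz": 0,"yaw": 0},{"dx": 0,"dy": 0,"dz": 0,"yaw": 0},{"dx": 0,"dy": 0,"dz": 0,"yaw": 0}], grip=0.3)

```text
t: 24.77
eef_pos: [641.8, -234.8, 25.5]
tcp_rot: [-3.141, 0.001, -3.085]
ft_force: [-0.3, -0.3, 4.0]
opening: 0.511
```

Request:
drive_tool(commands=[{"dx": 0,"dy": 0,"dz": 0,"yaw": 0},{"dx": 0,"dy": 0,"dz": 0,"yaw": 0},{"dx": 0,"dy": 0,"dz": 10,"yaw": 0},{"dx": 0,"dy": 0,"dz": 30,"yaw": 0},{"dx": 0,"dy": 0,"dz": 40,"yaw": 0}])

```text
t: 25.18
eef_pos: [639.9, -233.7, 102.8]
tcp_rot: [3.138, -0.006, -3.086]
ft_force: [1.0, -0.1, -1.5]
opening: 0.508
```

Request:
drive_tool(commands=[{"dx": -16,"dy": -9,"dz": 35,"yaw": 0},{"dx": -28,"dy": -15,"dz": 15,"yaw": 0},{"dx": -32,"dy": -18,"dz": 0,"yaw": 0},{"dx": -32,"dy": -18,"dz": 0,"yaw": 0},{"dx": -32,"dy": -18,"dz": 0,"yaw": 0}])

```text
t: 25.6
eef_pos: [500.0, -312.6, 155.5]
tcp_rot: [3.141, 0.0, -3.085]
ft_force: [0.5, -0.6, -2.6]
opening: 0.513
```

Request:
drive_tool(commands=[{"dx": -32,"dy": -18,"dz": 0,"yaw": 0},{"dx": -18,"dy": -9,"dz": 0,"yaw": 0},{"dx": 0,"dy": 0,"dz": 0,"yaw": 0},{"dx": 0,"dy": 0,"dz": 0,"yaw": 0}])

```text
t: 25.93
eef_pos: [450.8, -340.0, 155.3]
tcp_rot: [3.141, -0.0, -3.088]
ft_force: [0.1, -0.3, -2.2]
opening: 0.513
```

```bash
python3 - <<'E'
from h import *
np.set_printoptions(precision=2,suppress=True)
s=env.state();print(s['t'],s['eef_pos'],s['tcp_rot'],s['ft_force'],s['opening'])
save('wrist','w20.png')
E
```

```text
25.9333 [ 450.8  -339.99  155.31] [ 3.14 -0.   -3.09] [ 0.05 -0.35 -2.24] 0.5125780155645858
```

View pics/w20.png

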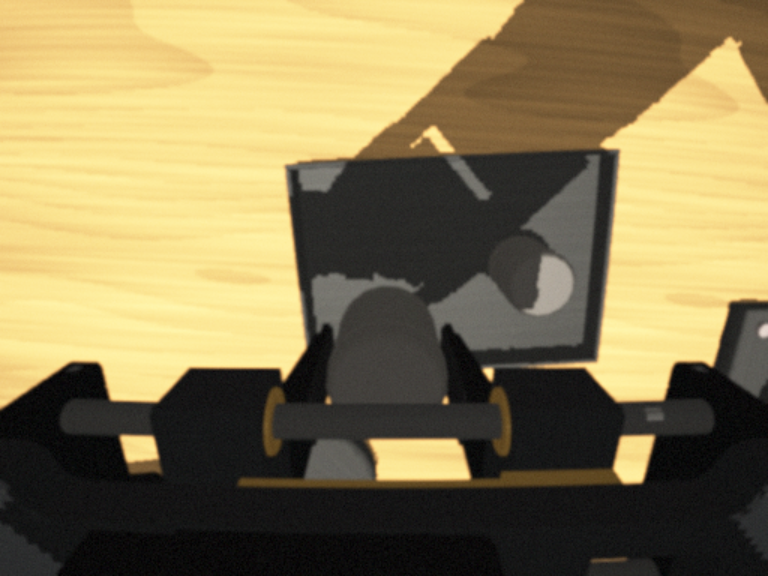

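Request:
drive_tool(commands=[{"dx": 0,"dy": 0,"dz": -30,"yaw": 0},{"dx": 0,"dy": 0,"dz": -38,"yaw": 0},{"dx": 0,"dy": 0,"dz": -30,"yaw": 0},{"dx": 0,"dy": 0,"dz": -15,"yaw": 0},{"dx": 0,"dy": 0,"dz": 0,"yaw": 0}])

```text
t: 26.4
eef_pos: [451.3, -337.8, 38.6]
tcp_rot: [3.137, -0.004, -3.084]
ft_force: [-0.4, -0.0, -2.7]
opening: 0.511
```

Request:
drive_tool(commands=[{"dx": 0,"dy": 0,"dz": 0,"yaw": 0},{"dx": 0,"dy": 0,"dz": -4,"yaw": 0},{"dx": 0,"dy": 0,"dz": 0,"yaw": 0}])

```text
t: 26.65
eef_pos: [452.3, -339.7, 38.8]
tcp_rot: [-3.141, 0.001, -3.085]
ft_force: [-0.5, 0.1, -3.4]
opening: 0.511
```

Request:
drive_tool(commands=[{"dx": 0,"dy": 0,"dz": -4,"yaw": 0},{"dx": 0,"dy": 0,"dz": -2.5,"yaw": 0},{"dx": 0,"dy": 0,"dz": 0,"yaw": 0}])

```text
t: 26.9
eef_pos: [451.6, -339.6, 31.5]
tcp_rot: [-3.142, 0.0, -3.085]
ft_force: [0.2, 0.4, -1.9]
opening: 0.512
```

Request:
drive_tool(commands=[{"dx": 0,"dy": 0,"dz": -1.5,"yaw": 0},{"dx": 0,"dy": 0,"dz": 0,"yaw": 0}])

```text
t: 27.07
eef_pos: [451.6, -339.7, 29.9]
tcp_rot: [-3.142, 0.0, -3.086]
ft_force: [0.5, -0.5, -1.8]
opening: 0.512
```

Request:
drive_tool(commands=[{"dx": 0,"dy": 0,"dz": -1.3,"yaw": 0},{"dx": 0,"dy": 0,"dz": 0,"yaw": 0}])

```text
t: 27.23
eef_pos: [451.8, -339.7, 29.3]
tcp_rot: [-3.141, 0.001, -3.086]
ft_force: [-2.2, 1.2, 7.2]
opening: 0.507
```

Request:
drive_tool(commands=[{"dx": 0,"dy": 0,"dz": 0.5,"yaw": 0},{"dx": 0,"dy": 0,"dz": 0,"yaw": 0},{"dx": 0,"dy": 0,"dz": 0,"yaw": 0},{"dx": 0,"dy": 0,"dz": 10,"yaw": 0},{"dx": 0,"dy": 0,"dz": 25,"yaw": 0}], grip=0.7)

```text
t: 27.65
eef_pos: [450.6, -338.7, 62.6]
tcp_rot: [3.138, -0.003, -3.086]
ft_force: [0.2, -0.1, -0.1]
opening: 0.699
```

Request:
drive_tool(commands=[{"dx": 0,"dy": 0,"dz": 38,"yaw": 0},{"dx": 0,"dy": 0,"dz": 38,"yaw": 0},{"dx": 0,"dy": 10,"dz": 38,"yaw": 0},{"dx": 0,"dy": 30,"dz": 25,"yaw": 0},{"dx": 0,"dy": 36,"dz": 15,"yaw": 0}])

```text
t: 28.07
eef_pos: [452.0, -264.3, 221.8]
tcp_rot: [-3.138, 0.004, -3.088]
ft_force: [0.2, 0.3, 0.1]
opening: 0.701
```

Request:
drive_tool(commands=[{"dx": 0,"dy": 38,"dz": 10,"yaw": 0},{"dx": 0,"dy": 38,"dz": 10,"yaw": 0},{"dx": 0,"dy": 38,"dz": 10,"yaw": 0},{"dx": 0,"dy": 38,"dz": 10,"yaw": 0},{"dx": 0,"dy": 0,"dz": 0,"yaw": 0}])

```text
t: 28.48
eef_pos: [451.2, -106.9, 260.7]
tcp_rot: [-3.141, 0.003, -3.082]
ft_force: [-0.5, -0.7, 0.5]
opening: 0.698
```

```bash
python3 - <<'E'
from h import *
np.set_printoptions(precision=2,suppress=True)
s=env.state();print(s['t'],s['eef_pos'],s['ft_force'],s['opening'])
save('wrist','w21.png');im=save('scene','s21.png');save('top','t21.png')
cv2.imwrite('pics/s21c.png',cv2.resize(im[90:220,170:330,::-1],None,fx=4.5,fy=4.5,interpolation=cv2.INTER_CUBIC))
E
```

```text
28.4833 [ 451.23 -106.89  260.7 ] [-0.54 -0.69  0.54] 0.6982240807964691
```

View pics/w21.png

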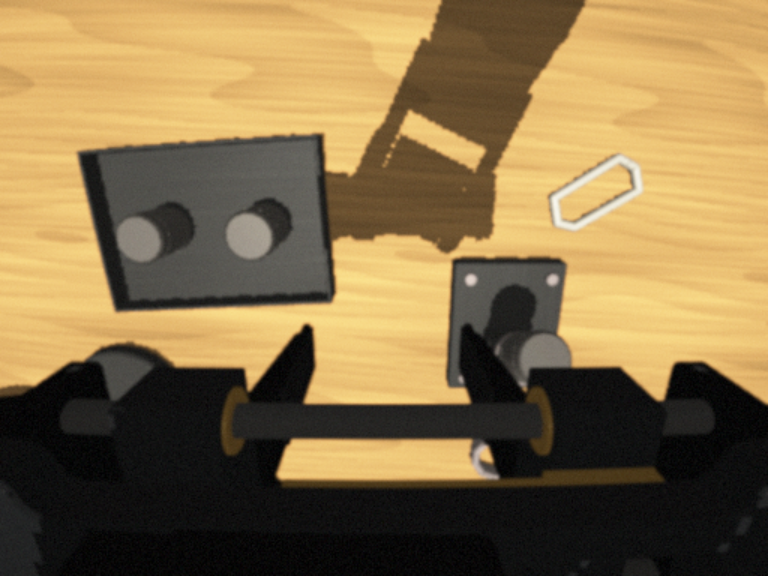

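View pics/s21c.png

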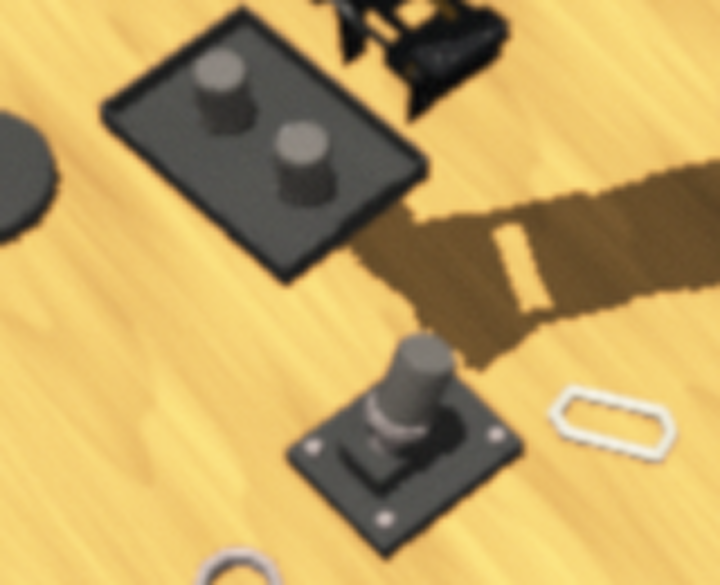

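View pics/s21.png

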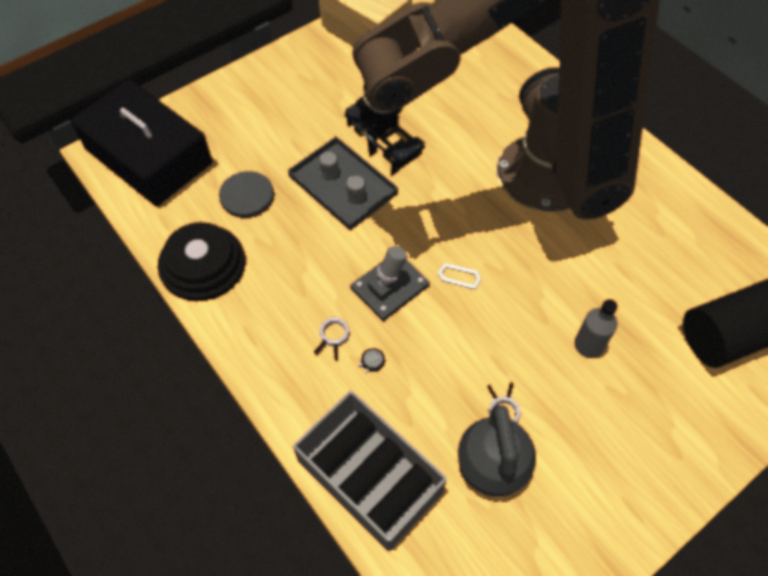

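```bash
python3 -c "
from cell import env
print(env.job_done())"
```

```text
the job is handed in; nothing more can be done
None
```

The fitting cap is fully home on the stub, and the other two stand upright in the tray. I handed the job in at about 28.5 s of the 72 s allowed; it reports no verdict.

- **Fitting cap:** The first cap I tried, the one starting near (477, 250), fit. It tilted to the stub's lean on contact and slid past the 24 mm stop depth with about 9 N or less, almost all sideways, and no rise in force. It stopped at the shoulder depth. A closed-finger push on its top met a stiff stop at about 18 N, within 1 mm of the height worked out for a cap fully home.
- **Other two caps:** I did not try these on the stub, because only one cap fits and it was already found. They went straight into the tray at about (443, -235) and (452, -340).
- **Last checks:** The final wrist and scene pictures show both rejects upright in the tray. They also show the seated cap against the shoulder, with its top within about 1 pixel of the predicted place. The other objects look unmoved, and the gripper is clear of everything.
- **Disagreements along the way:** The first grasp was about 9 mm off-centre on the pads, so I opened and regripped before lifting. Wrist-camera positions ran a few mm off, so I aligned by what showed relative to the fingers.

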